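# Make up two plaster-casting kits

### The job

Make up the two plaster-casting kits for the next class. Star kit, in the green tray: close the star mould by lowering its upper half gently onto the lower half already in the tray, stand the yellow paint pot in the empty square bay beside the mould and lay the brush in the long slot. Fish kit, in the grey tray: close the fish mould in the same way and stand the blue paint pot in its square bay (its roller is already in the slot); the red paint pot stays where it is.

Things in the scene. Friction and masses are not known exactly. Their poses are not given: they have to be found in the camera images.
- tray_green: green kit tray, fixed, 146 (x) x 192 (y) mm, all walls 12 mm high, floor 3 mm thick. Origin: centre of underside, z up. Compartments, centres (x, y) in mm: tool slot 60 x 184 at (-39, 0), mould bay 74 x 104 at (32, -40), square paint bay 74 x 76 at (32, 54). It is the star kit; its tool slot is empty.
- tray_grey: grey kit tray, fixed, 146 (x) x 192 (y) mm, all walls 12 mm high, floor 3 mm thick. Origin: centre of underside, z up. Compartments, centres (x, y) in mm: tool slot 60 x 184 at (-39, 0), mould bay 74 x 104 at (32, -40), square paint bay 74 x 76 at (32, 54). It is the fish kit; a foam roller with a red handle, up to 26 mm thick, lies in its tool slot.
- base_star: lower half of the star mould: plaster block 88 (x) x 58 (y) x 24 mm, loose in the green tray's mould bay, its x along the tray's y. Dark star shape on top, yellow strokes on the sides; two tapered keys at (31, 0) and (-31, 0) mm stand 8 mm above its top, 14 mm wide at the foot, 9 at the tip. Origin: centre of underside, z up.
- base_fish: lower half of the fish mould: plaster block 88 (x) x 58 (y) x 24 mm, loose in the grey tray's mould bay, its x along the tray's y. Dark fish shape on top, blue strokes on the sides; two tapered keys at (30, 15) and (-30, -15) mm stand 8 mm above its top, 14 mm wide at the foot, 9 at the tip. Origin: centre of underside, z up.
- cap_star: upper half of the star mould: plaster block 88 (x) x 58 (y) x 26 mm, 0.23 kg, yellow star on its top, yellow strokes on the sides. Two sockets in its underside at (31, 0) and (-31, 0) mm, 16 wide, 10 deep, fit only the star half's keys. Closed: edges flush, underside 24 mm above the lower half's; either way round. Starts level, x within 0.5 rad of world x. Origin: centre of underside, z up.
- cap_fish: upper half of the fish mould: plaster block 88 (x) x 58 (y) x 26 mm, 0.23 kg, blue fish on its top, blue strokes on the sides. Two sockets in its underside at (30, 15) and (-30, -15) mm, 16 wide, 10 deep, fit only the fish half's keys. Closed: edges flush, underside 24 mm above the lower half's; either way round. Starts level, x within 0.5 rad of world x. Origin: centre of underside, z up.
- pot_yellow: closed paint pot with yellow sides and yellow lid, white label, round, 52 mm in diameter, 62 mm tall, about 0.13 kg, standing upright. Origin: centre of its underside; z up. For the star kit.
- pot_blue: closed paint pot with blue sides and blue lid, white label, round, 52 mm in diameter, 62 mm tall, about 0.13 kg, standing upright. Origin: centre of its underside; z up. For the fish kit.
- pot_red: closed paint pot with red sides and red lid, white label, round, 52 mm in diameter, 62 mm tall, about 0.13 kg, standing upright. Origin: centre of its underside; z up. Not wanted: leave it.
- brush: chubby paint brush lying flat along its x, 145 mm long: pale wooden handle 18 x 18 mm, 88 mm long, towards -x; metal ferrule and dark bristles 26 mm wide towards +x. Origin: middle of its length (on the handle, 15 mm from the ferrule, near the centre of mass), on its underside, z up. Either way round in the slot.
Things that resemble listed ones, but are neither listed nor needed, are in the scene too. Leave any pink or turquoise look-alike of the cap_fish alone. Several things have the shape of the pot_yellow; the one meant has the colours described above.

How it is judged:
By the outcome, as a careful person would: the job done as asked, in the order asked, and still so for the second after the job is handed in, with the robot touching nothing.
It also fails if it takes over 120 s, if anything falls off the work surface, if the arm or the gripper's body presses on something with over 40 N, if the wrist force passes 120 N, or if a joint passes its speed limit or range.

### The arm

A 6-joint arm with a two-finger parallel gripper is mounted at the origin on the work surface. World frame = base frame: x ahead of the robot, y to its left, z up, the work surface at z = 0. Lengths are in m, angles in rad, forces in N, time in s.
With the tool pointing down it reaches from about 0.35 to 0.775 m from the base axis. Payload 5.5 kg.
Tool frame: the origin (TCP) lies midway between the tips of the shut fingers; the grasp point (between the pads) lies 19 mm behind it; z points along the fingers, y is the line along which they close (so a half turn about z gives the same grasp; the last joint's range is limited). The gripper opens to 85 mm and grips with 20 to 120 N. Pads are 22 mm wide; open, the fingers measure 114 mm over their backs; the gripper's body (76 mm by 85 mm) begins 54 mm behind the grasp point. The pads swing forward as they close: fully open they stand 13 mm farther back than shut.
Start: joints at [-1.417, 0.313, 0.046, 1.304, 0, 1.431], TCP at [0.167, -0.55, 0.201] pointing down, gripper open.
Joint ranges: [-2.76, 2.76], [-0.86, 1.69], [-1.03, 1.26], [-2.2, 2.34], [-1.47, 1.5], [-3.14, 3.14]. Speed limits (rad/s): [2.57, 2.57, 3.14, 3.14, 3.14, 3.14].

### API

Orientations are given as a unit quaternion [w, x, y, z].
In Python, from workcell import env gives the robot as it stands. The module is installed in compiled form; this text tells all that it offers.
- The arm moves only by the tool carry_out, never from a script. Its argument "series" is a list of rows, each an object with "delta_rot": the turn, a rotation vector about the world's x, y, z normalised to -1 to 1, where 1 is 0.1 rad, a list of three; "travel": the shift along the world's x, y, z normalised to -1 to 1, where 1 is 0.025 m, a list of three; "fingers": the closure, from -1 (fully open) to 1 (shut). In form: [{"delta_rot": [ax, ay, az], "travel": [tx, ty, tz], "fingers": fingers}, ...]. A call has 1 to 5 rows; each row shifts and turns the commanded pose from where the row before left it; what a row does not reach is not made up. A row lasts 1/8 s, in which the tool goes at most 62.5 mm and 10.7 degrees, less where a joint would pass 70% of its speed; a pose out of reach is approached as far as the arm can. A call with a number of a shift or a turn outside -1 to 1 is refused whole. A call with a gripper value outside its range is refused whole. The fingers move at their own pace and stop on an object; "squeeze" is the grip in N (left out, the last holds). Time passes only in rows, so rows that do not move let the fingers close. It gives the time, the measured TCP pose, the force, the opening and the grip force at its end, in the units of the state.
- env.get_state(): the state, without advancing time (a new reading comes with each control period).
- env.read_camera(name): name is "side" or "top" or "wrist"; returns a dict with "color" (420x560x3 uint8, red, green, blue), "fx", "fy", "cx", "cy" (pixels), "D" ([k1, k2, p1, p2, k3] as OpenCV has them; the pictures are not rectified), "world_from_camera" (4x4, takes a point from camera to world coordinates); the wrist camera has in their place "hand_eye" (4x4, takes a point from camera to tool coordinates, whose origin is the TCP and whose axes are the flange's). Camera axes: x right, y up, looking along -z (the intrinsics and any distortion apply to the point x, -y, -z); pixel columns grow to the right and rows downward; lengths in m; the calibration is good to about 2 mm. A picture is of the moment at which its call begins: read the wrist's pose just before it. There is no depth.
- env.hand_in(): hands the job in; it is judged then, once.
The state is a dict: "clock": time; "joint_pos": joint angles; "qvel": joint speeds; "tau": joint torques, N m; "tcp_pos": TCP position; "orientation": TCP orientation; "wrist_force": force on the tool from outside, world axes, zero at the start; "ft_torque": the same for the moment, N m; "finger_gap": finger opening in m; "grip_force": force on a finger pad.
Only numpy, scipy, OpenCV 4.12 (cv2) and the standard library are available. Lean on these libraries where they do the work, as an engineer would, in place of code of your own. Each camera call takes 0.05 s, during which the arm holds its last target. There are 200 camera calls.

## Working session

There is one attempt and no reset: what is moved stays moved. The work goes in short steps, Python scripts to look and compute and a tool call to move; the robot and the scene stay as the last step left them, time stands still between calls to the robot, and variables do not carry over. Pictures are saved under pics/ and viewed, at most 14 in all, crops included, and the job is handed in when it is done.

Besides the shell and the picture viewer there is one more tool, called as name(argument=value, ...) on one line, values as JSON. carry_out: Moves the arm, as the interface text tells. Its arguments: {"type":"object","properties":{"series":{"type":"array","items":{"type":"object","properties":{"delta_rot":{"type":"array","items":{"type":"number"}},"travel":{"type":"array","items":{"type":"number"}},"fingers":{"type":"number"}}}},"squeeze":{"type":"number"}},"required":["series"]}

```bash
mkdir -p pics; cat > h.py <<'E'
import numpy as np, cv2, json
from workcell import env
def snap(name,fn=None):
    s=env.get_state(); c=env.read_camera(name)
    if name=="wrist":
        w,x,y,z=s["orientation"]
        from scipy.spatial.transform import Rotation as R
        T=np.eye(4);T[:3,:3]=R.from_quat([x,y,z,w]).as_matrix();T[:3,3]=s["tcp_pos"]
        c["T"]=T@np.array(c["hand_eye"])
    else: c["T"]=np.array(c["world_from_camera"])
    if fn: cv2.imwrite("pics/%s.png"%fn,c["color"][:,:,::-1])
    return c
def K(c): return np.array([[c["fx"],0,c["cx"]],[0,c["fy"],c["cy"]],[0,0,1]],float)
def rays(c,uv):
    p=cv2.undistortPoints(np.array(uv,float).reshape(-1,1,2),K(c),np.array(c["D"],float)).reshape(-1,2)
    d=np.c_[p[:,0],-p[:,1],-np.ones(len(p))]@c["T"][:3,:3].T
    return c["T"][:3,3],d
def onplane(c,uv,z):
    o,d=rays(c,uv); return o+d*((z-o[2])/d[:,2])[:,None]
def tri(c1,uv1,c2,uv2):
    o1,d1=rays(c1,[uv1]);o2,d2=rays(c2,[uv2]);d1=d1[0];d2=d2[0]
    A=np.c_[d1,-d2];t=np.linalg.lstsq(A,o2-o1,rcond=None)[0]
    a=o1+t[0]*d1;b=o2+t[1]*d2
    return (a+b)/2,np.linalg.norm(a-b)
def proj(c,P):
    Ti=np.linalg.inv(c["T"]);p=np.array(P,float).reshape(-1,3)@Ti[:3,:3].T+Ti[:3,3]
    p=p*[1,-1,-1]
    return cv2.projectPoints(p,np.zeros(3),np.zeros(3),K(c),np.array(c["D"],float))[0].reshape(-1,2)
E
python3 - <<'E'
from h import *
for n in("top","side"):
    c=snap(n,n+"0");print(n,c["T"].round(3).tolist(),c["fx"],c["D"])
print(env.get_state())
c=snap("wrist","w0");print(c["T"].round(3).tolist(),np.array(c["hand_eye"]).round(3).tolist(),c["fx"])
E
```

```text
top [[0.029, 0.997, -0.073, 0.412], [-1.0, 0.03, 0.004, 0.003], [0.006, 0.073, 0.997, 1.295], [0.0, 0.0, 0.0, 1.0]] 496.3880862624257 [-0.18656645  0.          0.          0.          0.        ]
side [[-0.716, 0.527, -0.459, -0.155], [-0.698, -0.538, 0.472, 0.679], [0.002, 0.658, 0.753, 1.138], [0.0, 0.0, 0.0, 1.0]] 491.3178562352423 [0.04162306 0.         0.         0.         0.        ]
{'clock': 0.1, 'joint_pos': array([-1.41662763e+00,  3.13954584e-01,  4.51110173e-02,  1.30363556e+00,
        8.04768713e-06,  1.43118814e+00]), 'qvel': array([-1.88930532e-03, -1.42257222e-04,  6.51668142e-04, -8.07428174e-05,
        1.00121870e-03, -7.23061230e-04]), 'tau': array([ 2.30595761e-03, -4.81722879e+01,  2.99245691e+01,  1.27963957e-02,
       -1.86847615e-04, -1.15307593e-06]), 'tcp_pos': array([ 0.1664118 , -0.54985755,  0.19988898]), 'orientation': array([-8.41407744e-04,  9.89230927e-01,  1.46360739e-01, -2.10182345e-06]), 'wrist_force': array([-0.43595376, -0.75693567,  0.11607908]), 'ft_torque': array([2.15658690e-02, 1.94822420e-02, 1.11823392e-05]), 'grip_force': 0.0, 'finger_gap': 0.08556369753081806}
[[0.29, 0.911, 0.293, 0.241], [-0.957, 0.276, 0.088, -0.528], [-0.001, -0.306, 0.952, 0.374], [0.0, 0.0, 0.0, 1.0]] [[0.0, 0.952, 0.306, 0.078], [1.0, 0.0, -0.001, 0.0], [-0.001, 0.306, -0.952, -0.174], [0.0, 0.0, 0.0, 1.0]] 290.7281039805081
```

View pics/top0.png

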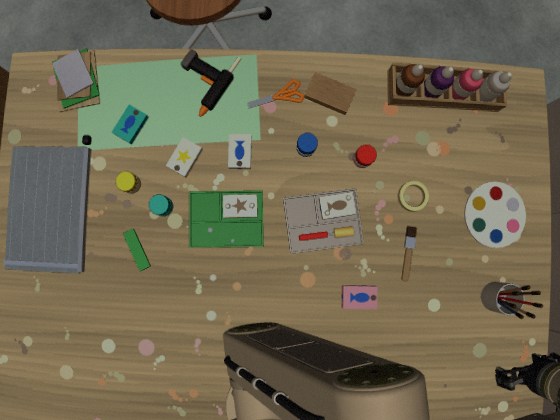

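View pics/side0.png

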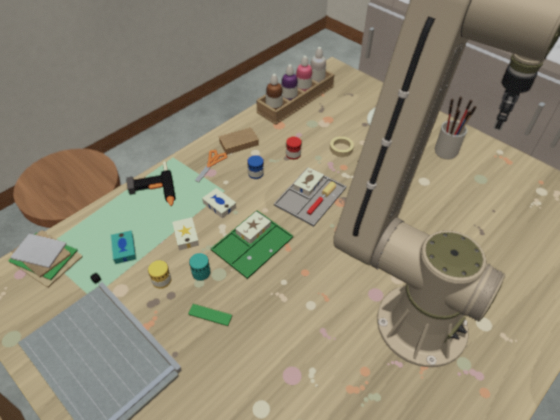

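Candidates in the top view:
- **Star cap:** white with a yellow star at (184,157).
- **Fish cap:** white at (240,152). The turquoise (130,123) and pink (360,297) ones are look-alikes.
- **Pots:** yellow (126,181), teal look-alike (160,205), blue (307,144), red (366,156).
- **Brush:** (409,250). The green strip at (137,249) isn't it.

I'll check these in a close crop.

```bash
python3 - <<'E'
import cv2,numpy as np
s=cv2.imread("pics/side0.png");t=cv2.imread("pics/top0.png")
a=cv2.resize(s[180:300,100:300],(800,480),interpolation=cv2.INTER_CUBIC)
cv2.imwrite("pics/c1.png",a)
b=cv2.resize(t[110:285,100:365],(795,525),interpolation=cv2.INTER_CUBIC)
cv2.imwrite("pics/c2.png",b)
E
```

```text
(no output)
```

View pics/c1.png

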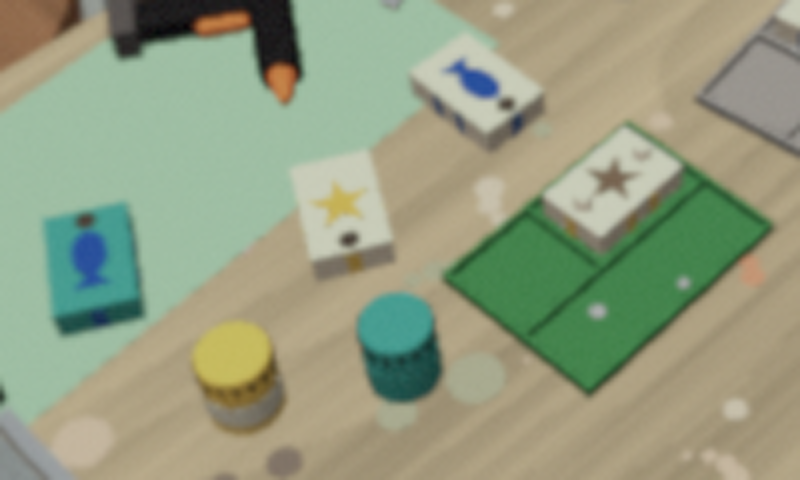

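View pics/c2.png

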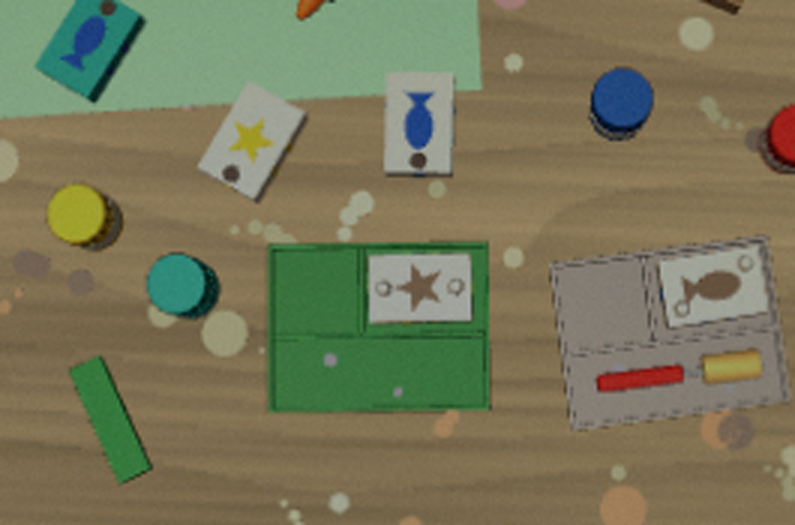

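The crops confirm the choices: the white cap with a yellow star, the white cap with a blue fish, and one yellow pot with a pale label turned to the side camera. The look-alikes are turquoise, teal and pink. The green tray's slot is empty, with only paint flecks in it. Next I measure from both views.

```bash
cat >> h.py <<'E'
def blob(img,roi,f):
    u0,v0,u1,v1=roi;h=cv2.cvtColor(img[v0:v1,u0:u1],cv2.COLOR_RGB2HSV).astype(int)
    m=f(h[...,0],h[...,1],h[...,2]).astype(np.uint8)
    m=cv2.morphologyEx(m,cv2.MORPH_OPEN,np.ones((3,3)))
    cs=cv2.findContours(m,cv2.RETR_EXTERNAL,cv2.CHAIN_APPROX_NONE)[0]
    return max(cs,key=cv2.contourArea).reshape(-1,2)+[u0,v0]
def cen(c):
    r=cv2.minAreaRect(c.astype(np.float32)); return r
E
python3 - <<'E'
from h import *
t=snap("top");s=snap("side")
white=lambda h,sa,v:(sa<55)&(v>140)
yel=lambda h,sa,v:(h>20)&(h<35)&(sa>110)
blu=lambda h,sa,v:(h>100)&(h<125)&(sa>110)
items={"capstar":(white,(160,130,208,182),(165,210,205,250)),
"capfish":(white,(220,128,258,175),(198,183,240,220)),
"basestar":(white,(220,190,262,222),(234,205,274,248)),
"basefish":(white,(317,190,360,222),(288,165,327,196)),
"yellid":(yel,(110,165,140,198),(145,258,173,280)),
"blulid":(blu,(292,130,322,160),(244,150,268,170)),
"starmark":(yel,(165,130,208,182),(165,210,205,250)),
"fishmark":(blu,(220,128,258,175),(198,183,240,220))}
for n,(f,rt,rs) in items.items():
    a=blob(t["color"],rt,f);b=blob(s["color"],rs,f)
    ra,rb=cen(a),cen(b)
    print(n,np.round(ra,1) if 0 else [np.round(x,1) for x in ra],[np.round(x,1) for x in rb],cv2.contourArea(a),[np.round(x,3) for x in tri(t,ra[0],s,rb[0])],onplane(t,[ra[0]],{'c':.026,'b':.027,'y':.062}.get(n[0],.026)).round(3))
g=blob(t["color"],(180,180,275,255),lambda h,sa,v:(h>45)&(h<80)&(sa>110))
r=cv2.minAreaRect(g.astype(np.float32));print("green",onplane(t,cv2.boxPoints(r),.012).round(3).tolist(),onplane(t,[r[0]],.012))
# brush, grey tray points by eye
print("grey corners",onplane(t,[(284,198),(357,189),(363,243),(291,253)],.012).round(3).tolist())
print("brush ends",onplane(t,[(411,227),(406,280)],.018).round(3).tolist())
print("red,teal",onplane(t,[(366,155),(160,204)],.062).round(3).tolist())
E
```

```text
capstar [array([183.5, 155. ]), array([22.9, 36.1]), np.float64(27.4)] [array([182.5, 227. ]), array([34., 35.]), np.float64(90.0)] 666.0 [array([0.65 , 0.237, 0.038]), np.float64(0.004)] [[0.65  0.238 0.026]]
capfish [array([239. , 149.5]), array([33., 22.]), np.float64(90.0)] [array([216.5, 197.5]), array([29., 37.]), np.float64(90.0)] 486.5 [array([0.668, 0.094, 0.037]), np.float64(0.004)] [[0.668 0.093 0.026]]
basestar [array([239.5, 205.5]), array([21., 33.]), np.float64(90.0)] [array([252.5, 224.5]), array([18.9, 30.9]), np.float64(49.4)] 480.0 [array([0.522, 0.087, 0.027]), np.float64(0.0)] [[0.522 0.087 0.027]]
basefish [array([340.7, 204.6]), array([22. , 27.1]), np.float64(80.5)] [array([308.2, 178.3]), array([18.6, 27.1]), np.float64(39.8)] 223.5 [array([ 0.535, -0.173,  0.02 ]), np.float64(0.004)] [[ 0.533 -0.173  0.027]]
yellid [array([125.5, 181. ]), array([20.5, 20.5]), np.float64(45.0)] [array([157.5, 270. ]), array([18., 19.]), np.float64(90.0)] 313.0 [array([0.574, 0.38 , 0.052]), np.float64(0.001)] [[0.573 0.378 0.062]]
blulid [array([306.5, 143. ]), array([20., 19
[... 238 characters left out ...]
rray([185. , 230.5]), array([3., 4.]), np.float64(90.0)] 48.0 [array([0.647, 0.237, 0.025]), np.float64(0.002)] [[0.648 0.238 0.026]]
fishmark [array([239. , 149.5]), array([17.,  8.]), np.float64(90.0)] [array([219.5, 200.5]), array([5., 7.]), np.float64(90.0)] 94.5 [array([0.666, 0.091, 0.023]), np.float64(0.006)] [[0.668 0.093 0.026]]
green [[0.558, 0.219, 0.012], [0.563, 0.031, 0.012], [0.42, 0.026, 0.012], [0.415, 0.213, 0.012]] [[0.48878061 0.1216235  0.012     ]]
grey corners [[0.547, -0.027, 0.012], [0.576, -0.218, 0.012], [0.435, -0.236, 0.012], [0.405, -0.049, 0.012]]
brush ends [[0.48, -0.362, 0.018], [0.342, -0.351, 0.018]]
red,teal [[0.658, -0.231, 0.062], [0.517, 0.285, 0.062]]
```

carry_out(series=[{"travel": [0.567, 0.926, 0.4], "delta_rot": [0, 0, 0.69], "fingers": -1}, {"travel": [0.567, 0.926, 0.4], "delta_rot": [0, 0, 0.69], "fingers": -1}, {"travel": [0.567, 0.926, 0.4], "delta_rot": [0, 0, 0.69], "fingers": -1}, {"travel": [0.567, 0.926, 0.4], "delta_rot": [0, 0, 0.69], "fingers": -1}, {"travel": [0.567, 0.926, 0.4], "delta_rot": [0, 0, 0.69], "fingers": -1}])

```text
clock: 0.88
tcp_pos: [0.2386, -0.4325, 0.252]
orientation: [0.001, 0.949, 0.317, 0.0]
wrist_force: [0.5, -1.2, -1.0]
finger_gap: 0.0852
grip_force: 0.0
```

carry_out(series=[{"travel": [0.567, 0.926, 0], "delta_rot": [0, 0, 0.69], "fingers": -1}, {"travel": [0.567, 0.926, 0], "delta_rot": [0, 0, 0.69], "fingers": -1}, {"travel": [0.567, 0.926, 0], "delta_rot": [0, 0, 0.69], "fingers": -1}, {"travel": [0.567, 0.926, 0], "delta_rot": [0, 0, 0.69], "fingers": -1}, {"travel": [0.567, 0.926, 0], "delta_rot": [0, 0, 0.69], "fingers": -1}])

```text
clock: 1.5
tcp_pos: [0.309, -0.3167, 0.2517]
orientation: [0.001, 0.88, 0.475, 0.0]
wrist_force: [-0.1, 0.0, 0.3]
finger_gap: 0.0855
grip_force: 0.0
```

carry_out(series=[{"travel": [0.567, 0.926, 0], "delta_rot": [0, 0, 0.69], "fingers": -1}, {"travel": [0.567, 0.926, 0], "delta_rot": [0, 0, 0.69], "fingers": -1}, {"travel": [0.567, 0.926, 0], "delta_rot": [0, 0, 0.69], "fingers": -1}, {"travel": [0.567, 0.926, 0], "delta_rot": [0, 0, 0.69], "fingers": -1}, {"travel": [0.567, 0.926, 0], "delta_rot": [0, 0, 0.69], "fingers": -1}])

```text
clock: 2.12
tcp_pos: [0.3795, -0.2009, 0.2517]
orientation: [0.001, 0.786, 0.619, 0.0]
wrist_force: [-0.1, -0.2, -0.1]
finger_gap: 0.0854
grip_force: 0.0
```

carry_out(series=[{"travel": [0.567, 0.926, 0], "delta_rot": [0, 0, 0.69], "fingers": -1}, {"travel": [0.567, 0.926, 0], "delta_rot": [0, 0, 0.69], "fingers": -1}, {"travel": [0.567, 0.926, 0], "delta_rot": [0, 0, 0.69], "fingers": -1}, {"travel": [0.567, 0.926, 0], "delta_rot": [0, 0, 0.69], "fingers": -1}, {"travel": [0.567, 0.926, 0], "delta_rot": [0, 0, 0.69], "fingers": -1}])

```text
clock: 2.75
tcp_pos: [0.4499, -0.0852, 0.2517]
orientation: [0.001, 0.668, 0.745, 0.0]
wrist_force: [0.5, -0.5, -0.3]
finger_gap: 0.0851
grip_force: 0.0
```

carry_out(series=[{"travel": [0.567, 0.926, 0], "delta_rot": [0, 0, 0.69], "fingers": -1}, {"travel": [0.567, 0.926, 0], "delta_rot": [0, 0, 0.69], "fingers": -1}, {"travel": [0.567, 0.926, 0], "delta_rot": [0, 0, 0.69], "fingers": -1}, {"travel": [0.567, 0.926, 0], "delta_rot": [0, 0, 0.69], "fingers": -1}, {"travel": [0.567, 0.926, 0], "delta_rot": [0, 0, 0.69], "fingers": -1}])

```text
clock: 3.38
tcp_pos: [0.5205, 0.0306, 0.2518]
orientation: [0.001, 0.53, 0.848, 0.0]
wrist_force: [-0.4, 0.1, -0.1]
finger_gap: 0.0851
grip_force: 0.0
```

carry_out(series=[{"travel": [0.567, 0.926, 0], "delta_rot": [0, 0, 0.69], "fingers": -1}, {"travel": [0.567, 0.926, 0], "delta_rot": [0, 0, 0.69], "fingers": -1}, {"travel": [0.567, 0.926, 0], "delta_rot": [0, 0, 0.69], "fingers": -1}, {"travel": [0.567, 0.926, 0], "delta_rot": [0, 0, 0.69], "fingers": -1}, {"travel": [0.567, 0.926, -0.8], "delta_rot": [0, 0, 0.69], "fingers": -1}])

```text
clock: 4.0
tcp_pos: [0.5922, 0.1464, 0.2333]
orientation: [0.002, 0.376, 0.926, 0.001]
wrist_force: [1.2, 0.0, 0.0]
finger_gap: 0.0852
grip_force: 0.0
```

carry_out(series=[{"travel": [0.567, 0.926, -1], "delta_rot": [0, 0, 0.69], "fingers": -1}, {"travel": [0.567, 0.926, -1], "delta_rot": [0, 0, 0.69], "fingers": -1}, {"travel": [0.567, 0.926, -1], "delta_rot": [0, 0, 0.69], "fingers": -1}, {"travel": [0.567, 0.926, -1], "delta_rot": [0, 0, 0.69], "fingers": -1}, {"travel": [0, 0, 0], "delta_rot": [0, 0, 0], "fingers": -1}])

```text
clock: 4.62
tcp_pos: [0.6463, 0.2392, 0.1286]
orientation: [-0.002, 0.246, 0.969, -0.001]
wrist_force: [-1.2, -0.0, 0.6]
finger_gap: 0.0856
grip_force: 0.0
```

```bash
python3 - <<'E'
from h import *
snap("wrist","w1")
E
```

```text
(no output)
```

View pics/w1.png

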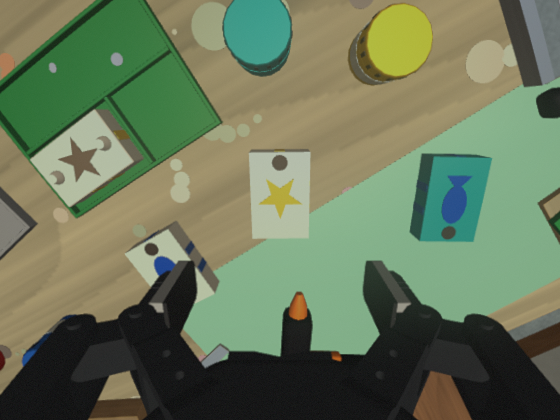

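The wrist view shows the star cap in the centre at (280,195), almost square to the fingers. The star base is at (82,160), the yellow pot lid at (400,40) and the fish cap at lower left (170,260).

```bash
cat >> h.py <<'E'
def yaw_pose():
    s=env.get_state();w,x,y,z=s["orientation"]
    return s["tcp_pos"],2*np.arctan2(y,x)
def white(h,s,v): return (s<60)&(v>125)
def rectw(c,roi,f,z):
    """rectangle fitted on the plane z: centre, sides(long,short), yaw of the long side"""
    b=blob(c["color"],roi,f); p=onplane(c,b,z)[:,:2]
    hull=cv2.convexHull((p*1e4).astype(np.float32))
    (cx,cy),(a,bb),an=cv2.minAreaRect(hull)
    an=np.radians(an)
    if a<bb: a,bb,an=bb,a,an+np.pi/2
    return np.array([cx,cy])/1e4,(a/1e4,bb/1e4),(an+np.pi/2)%np.pi-np.pi/2
E
python3 - <<'E'
from h import *
c=snap("wrist");t=snap("top")
print(yaw_pose())
R=rectw(c,(235,145,330,245),white,.026);print("capstar",R)
a=blob(c["color"],(235,145,330,245),lambda h,s,v:(h>20)&(h<35)&(s>110)&(v>120));b=blob(t["color"],(165,130,208,182),lambda h,s,v:(h>20)&(h<35)&(s>110))
ma=cv2.minEnclosingCircle(a.astype(np.float32))[0];mb=cv2.minEnclosingCircle(b.astype(np.float32))[0]
print("star tri",tri(c,ma,t,mb))
y=lambda h,s,v:(h>20)&(h<35)&(s>130)&(v>150)
a=blob(c["color"],(355,0,440,85),y);ma=cv2.minEnclosingCircle(a.astype(np.float32));mb=cv2.minEnclosingCircle(blob(t["color"],(110,165,140,198),y).astype(np.float32))
print("yellow",tri(c,ma[0],t,mb[0]),onplane(c,[ma[0]],.062),ma,mb)
print("basestar approx",rectw(c,(20,95,145,210),white,.027))
E
```

```text
(array([0.64798584, 0.23716558, 0.13223635]), np.float64(2.6407530851043775))
capstar (array([0.64619644, 0.23954624]), (0.08933209228515625, 0.06037719116210938), np.float64(-0.48654408482315414))
star tri (array([0.64480253, 0.23935868, 0.03020327]), np.float64(0.001153016808902687))Traceback (most recent call last):
  File "<stdin>", line 9, in <module>
  File "h.py", line 34, in blob
    return max(cs,key=cv2.contourArea).reshape(-1,2)+[u0,v0]
           ~~~^^^^^^^^^^^^^^^^^^^^^^^^
ValueError: max() iterable argument is empty
```

carry_out(series=[{"travel": [-0.08, 0.1, -1], "delta_rot": [0, 0, 0.14], "fingers": -1}, {"travel": [0, 0, -1], "delta_rot": [0, 0, 0], "fingers": -1}, {"travel": [0, 0, -1], "delta_rot": [0, 0, 0], "fingers": -1}, {"travel": [0, 0, -1], "delta_rot": [0, 0, 0], "fingers": -1}, {"travel": [0, 0, -0.8], "delta_rot": [0, 0, 0], "fingers": -1}])

```text
clock: 5.4
tcp_pos: [0.6468, 0.2386, 0.0119]
orientation: [0.001, 0.242, 0.97, 0.0]
wrist_force: [0.4, 0.2, -0.1]
finger_gap: 0.0856
grip_force: 0.0
```

carry_out(series=[{"travel": [0, 0, -0.28], "delta_rot": [0, 0, 0], "fingers": -1}, {"travel": [0, 0, -0.2], "delta_rot": [0, 0, 0], "fingers": -1}, {"travel": [0, 0, 0], "delta_rot": [0, 0, 0], "fingers": 1}, {"travel": [0, 0, 0], "delta_rot": [0, 0, 0], "fingers": 1}, {"travel": [0, 0, 0], "delta_rot": [0, 0, 0], "fingers": 1}], squeeze=40)

```text
clock: 6.02
tcp_pos: [0.6469, 0.2393, -0.0006]
orientation: [0.0, 0.241, 0.97, 0.0]
wrist_force: [0.0, 0.5, 0.5]
finger_gap: 0.0322
grip_force: 0.0
```

carry_out(series=[{"travel": [0, 0, 0], "delta_rot": [0, 0, 0], "fingers": 1}, {"travel": [0, 0, 0], "delta_rot": [0, 0, 0], "fingers": 1}, {"travel": [0, 0, 0], "delta_rot": [0, 0, 0], "fingers": 1}])

```text
clock: 6.4
tcp_pos: [0.6464, 0.2392, -0.0013]
orientation: [-0.0, 0.241, 0.97, 0.0]
wrist_force: [0.0, 0.2, -0.8]
finger_gap: 0.0002
grip_force: 0.0
```

```bash
python3 - <<'E'
from h import *
w=snap("wrist");s=snap("side")
a=w["color"];b=cv2.resize(s["color"][180:300,100:260],(560,420))
cv2.imwrite("pics/m1.png",cv2.resize(np.hstack([a,b]),(800,300))[:,:,::-1])
print(env.get_state()["joint_pos"],yaw_pose())
E
```

```text
[2.38024235e-01 6.44483077e-01 6.50232585e-02 9.91322074e-01
 4.99061892e-05 7.25829081e-01] (array([ 0.64644294,  0.2391803 , -0.00131265]), np.float64(2.6537878076340577))
```

View pics/m1.png

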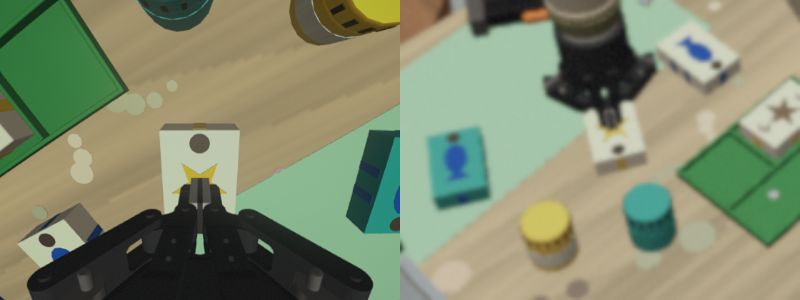

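```bash
python3 - <<'E'
from h import *
w=snap("wrist");s=snap("side");t=snap("top")
p=env.get_state()["tcp_pos"]
for dz in(0,.013,.026,.04):
    q=p+[0,0,dz];print(dz,proj(w,q),proj(s,q),proj(t,q))
print(env.get_state()["clock"],env.get_state()["finger_gap"])
cv2.imwrite("pics/m2.png",np.hstack([cv2.resize(w["color"][150:330,200:380],(400,400)),cv2.resize(s["color"][195:255,150:210],(400,400))])[:,:,::-1])
E
```

```text
0 [[280.04444186 239.96601957]] [[185.34717857 236.57354048]] [[184.69276757 158.29674611]]
0.013 [[280.04545747 248.76562842]] [[184.72088797 233.82910725]] [[183.84934182 157.39849471]]
0.026 [[280.04658243 258.87948222]] [[184.08567282 231.04677616]] [[182.98944397 156.48259774]]
0.04 [[280.04793308 271.60401783]] [[183.39138768 228.0071023 ]] [[182.04442793 155.47591948]]
6.65 0.0001421518364456004
```

View pics/m2.png

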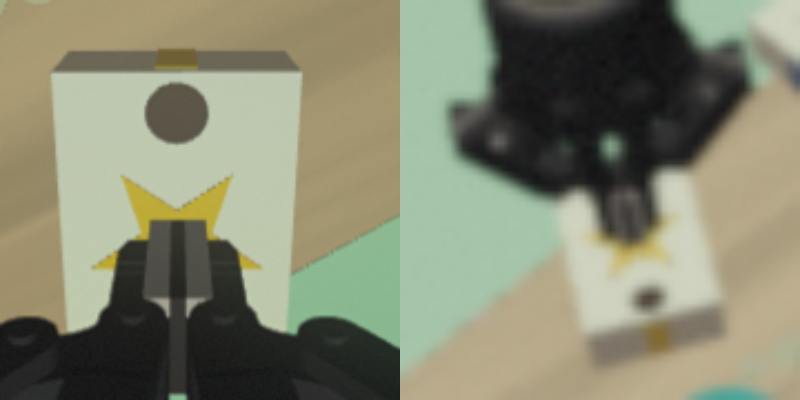

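The shut fingers sit on top of the cap: both views put their tips about 26 mm behind the reported TCP. I'll open, go lower in small steps and watch the force.

carry_out(series=[{"travel": [0, 0, 0.4], "delta_rot": [0, 0, 0], "fingers": -1}, {"travel": [0, 0, 0], "delta_rot": [0, 0, 0], "fingers": -1}, {"travel": [0, 0, 0], "delta_rot": [0, 0, 0], "fingers": -1}, {"travel": [0, 0, 0], "delta_rot": [0, 0, 0], "fingers": -1}, {"travel": [0, 0, 0], "delta_rot": [0, 0, 0], "fingers": -1}])

```text
clock: 7.28
tcp_pos: [0.6463, 0.2391, 0.0085]
orientation: [-0.0, 0.241, 0.97, -0.0]
wrist_force: [0.1, 0.3, 0.3]
finger_gap: 0.0854
grip_force: 0.0
```

carry_out(series=[{"travel": [0, 0, 0], "delta_rot": [0, 0, 0], "fingers": -1}, {"travel": [0, 0, -0.4], "delta_rot": [0, 0, 0], "fingers": -1}, {"travel": [0, 0, -0.4], "delta_rot": [0, 0, 0], "fingers": -1}])

```text
clock: 7.65
tcp_pos: [0.6463, 0.2391, -0.0122]
orientation: [-0.0, 0.241, 0.97, -0.0]
wrist_force: [0.1, 0.3, -0.0]
finger_gap: 0.0855
grip_force: 0.0
```

```bash
python3 - <<'E'
from h import *
w=snap("wrist");s=snap("side")
print(env.get_state()["tcp_pos"])
cv2.imwrite("pics/m3.png",np.hstack([cv2.resize(w["color"],(480,360)),cv2.resize(s["color"][180:270,140:220],(320,360),interpolation=cv2.INTER_CUBIC)])[:,:,::-1])
E
```

```text
[ 0.64488579  0.2387745  -0.01353388]
```

View pics/m3.png

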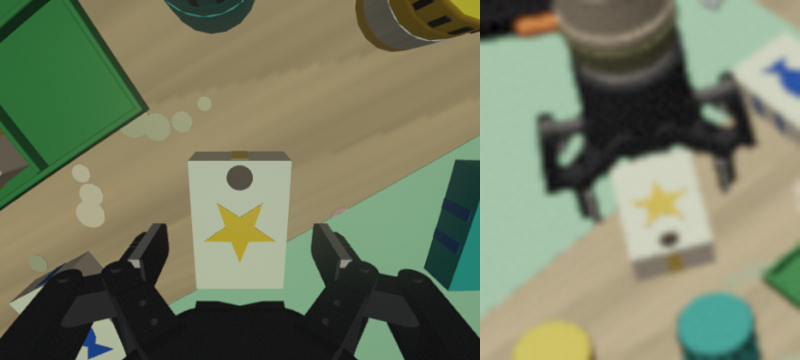

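carry_out(series=[{"travel": [0, 0, -0.2], "delta_rot": [0, 0, 0], "fingers": -1}, {"travel": [0, 0, -0.2], "delta_rot": [0, 0, 0], "fingers": -1}, {"travel": [0, 0, -0.1], "delta_rot": [0, 0, 0], "fingers": -1}, {"travel": [0, 0, 0], "delta_rot": [0, 0, 0], "fingers": -1}])

```text
clock: 8.25
tcp_pos: [0.6463, 0.2392, -0.024]
orientation: [-0.0, 0.241, 0.97, -0.0]
wrist_force: [0.6, -0.2, 0.4]
finger_gap: 0.0855
grip_force: 0.0
```

carry_out(series=[{"travel": [0, 0, 0], "delta_rot": [0, 0, 0], "fingers": 1}, {"travel": [0, 0, 0], "delta_rot": [0, 0, 0], "fingers": 1}, {"travel": [0, 0, 0], "delta_rot": [0, 0, 0], "fingers": 1}], squeeze=40)

```text
clock: 8.62
tcp_pos: [0.6468, 0.2393, -0.0232]
orientation: [0.0, 0.241, 0.97, 0.0]
wrist_force: [0.8, 0.4, 2.0]
finger_gap: 0.057
grip_force: 44.7
```

carry_out(series=[{"travel": [0, 0, 0.4], "delta_rot": [0, 0, 0], "fingers": 1}, {"travel": [0, 0, 0.8], "delta_rot": [0, 0, 0], "fingers": 1}, {"travel": [0, 0, 1], "delta_rot": [0, 0, 0], "fingers": 1}, {"travel": [0, 0, 1], "delta_rot": [0, 0, 0], "fingers": 1}, {"travel": [0, 0, 0.8], "delta_rot": [0, 0, 0], "fingers": 1}])

```text
clock: 9.25
tcp_pos: [0.6465, 0.2392, 0.0776]
orientation: [0.0, 0.241, 0.97, 0.0]
wrist_force: [0.5, 0.6, -2.7]
finger_gap: 0.0569
grip_force: 44.3
```

carry_out(series=[{"travel": [-0.45, -0.92, 0.12], "delta_rot": [0, 0, -0.96], "fingers": 1}, {"travel": [-0.45, -0.92, 0.12], "delta_rot": [0, 0, -0.96], "fingers": 1}, {"travel": [-0.45, -0.92, 0.12], "delta_rot": [0, 0, -0.96], "fingers": 1}, {"travel": [-0.45, -0.92, 0.12], "delta_rot": [0, 0, -0.96], "fingers": 1}, {"travel": [-0.45, -0.92, 0.12], "delta_rot": [0, 0, -0.96], "fingers": 1}])

```text
clock: 9.88
tcp_pos: [0.5895, 0.1235, 0.0915]
orientation: [-0.0, 0.467, 0.884, -0.0]
wrist_force: [0.4, 0.0, -2.1]
finger_gap: 0.057
grip_force: 44.2
```

carry_out(series=[{"travel": [-0.45, -0.92, 0.12], "delta_rot": [0, 0, -0.96], "fingers": 1}, {"travel": [-0.45, -0.92, 0.12], "delta_rot": [0, 0, -0.96], "fingers": 1}, {"travel": [-0.45, -0.92, 0.12], "delta_rot": [0, 0, -0.96], "fingers": 1}, {"travel": [-0.45, -0.92, 0.12], "delta_rot": [0, 0, -0.96], "fingers": 1}, {"travel": [-0.45, -0.92, 0.12], "delta_rot": [0, 0, -0.96], "fingers": 1}])

```text
clock: 10.5
tcp_pos: [0.5333, 0.0085, 0.1066]
orientation: [0.0, 0.663, 0.748, 0.0]
wrist_force: [0.3, 0.2, -2.3]
finger_gap: 0.0569
grip_force: 44.2
```

carry_out(series=[{"travel": [-0.45, -0.92, 0], "delta_rot": [0, 0, -0.96], "fingers": 1}, {"travel": [0, 0, 0], "delta_rot": [0, 0, 0], "fingers": 1}, {"travel": [0, 0, 0], "delta_rot": [0, 0, 0], "fingers": 1}])

```text
clock: 10.88
tcp_pos: [0.5229, -0.0135, 0.1065]
orientation: [0.0, 0.697, 0.717, 0.0]
wrist_force: [0.5, 0.7, -3.2]
finger_gap: 0.0569
grip_force: 44.2
```

```bash
python3 - <<'E'
from h import *
print(yaw_pose(),env.get_state()["finger_gap"])
w=snap("wrist","w2")
E
```

```text
(array([ 0.52294189, -0.01353505,  0.10648672]), np.float64(1.5986279295847639)) 0.05688542040013916
```

View pics/w2.png

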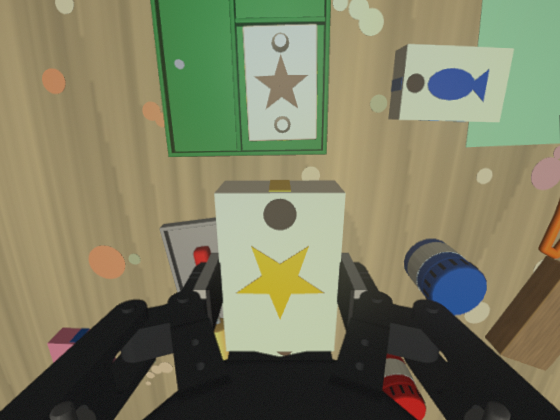

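The held cap is square in the fingers, with its front edge at row 192. The star base is fully visible at (281,83), with keys at (280,42) and (282,124).

```bash
python3 - <<'E'
from h import *
w=snap("wrist");p,y=yaw_pose();print(p,y)
def tool(P): # world xy -> tool xy
    d=np.atleast_2d(P)[:,:2]-p[:2];ex=np.array([np.cos(y),np.sin(y)]);ey=np.array([np.sin(y),-np.cos(y)])
    return np.c_[d@ex,d@ey]
R=rectw(w,(240,15,322,147),white,.027);print("base",R,"tool",tool(R[0]))
g=cv2.cvtColor(w["color"],cv2.COLOR_RGB2GRAY)
k=[]
for roi in((265,28,296,58),(267,110,298,140)):
    u0,v0,u1,v1=roi
    cc=cv2.HoughCircles(cv2.resize(g[v0:v1,u0:u1],None,fx=4,fy=4,interpolation=cv2.INTER_CUBIC),cv2.HOUGH_GRADIENT,2,200,param1=80,param2=15,minRadius=20,maxRadius=50)
    q=cc[0,0]/4+[u0,v0,0];q[:2]-=.375;k.append(onplane(w,[q[:2]],.033)[0]);print(q,k[-1])
print("keys mid",(k[0]+k[1])/2,np.linalg.norm(k[0]-k[1]),tool((k[0]+k[1])/2))
zt=p[2]+.05
b=blob(w["color"],(205,175,355,345),lambda h,s,v:(s<60)&(v>170));print(b.min(0),b.max(0))
P=onplane(w,b,zt);T=tool(P);print("cap tool x max",np.percentile(T[:,0],[90,95,99,100]),T[:,1].min(),T[:,1].max())
for a,bb in((.02,.03),(.03,.04)):
    m=(T[:,0]>a)&(T[:,0]<bb);print(T[m,1].min(),T[m,1].max())
# wooden/front bottom edge gives height: front face rows at col 250
print(g[170:205:1,250])
E
```

```text
[ 0.52304311 -0.01318227  0.10629696] 1.5992777647463308
base (array([0.52110972, 0.08749241]), (0.08777615356445312, 0.0575564697265625), np.float64(-1.5121928345069442)) tool [[0.10068891 0.00093436]]
[279.875       42.875        8.85000038] [0.51956638 0.11708949 0.033     ]
[281.375      124.375        8.35000038] [0.52252624 0.05669126 0.033     ]
keys mid [0.52104631 0.08689037 0.033     ] 0.06047071103632337 [[0.10008892 0.00085383]]
[214 193] [345 344]
cap tool x max [0.04469893 0.04470164 0.04470716 0.04470899] -0.02916973435114709 0.029191701031776745
-0.029060900536968005 0.029045698585302347
-0.029140990486211833 0.028999657343184077
[145 145 144 144 145 144 144 145 145 143 130 109 108 109 108 108 109 109
 110 110 109 108 123 165 196 195 195 195 196 194 195 196 195 196 196]
```

carry_out(series=[{"travel": [-0.02, 1, 0], "delta_rot": [0, 0, 0.06], "fingers": 1}, {"travel": [-0.02, 1, 0], "delta_rot": [0, 0, 0.06], "fingers": 1}, {"travel": [-0.02, 1, 0], "delta_rot": [0, 0, 0.06], "fingers": 1}, {"travel": [-0.02, 1, -0.4], "delta_rot": [0, 0, 0.06], "fingers": 1}, {"travel": [0, 0, -1], "delta_rot": [0, 0, 0], "fingers": 1}])

```text
clock: 11.6
tcp_pos: [0.5221, 0.0888, 0.072]
orientation: [0.001, 0.687, 0.726, 0.001]
wrist_force: [0.5, 0.5, -2.0]
finger_gap: 0.0571
grip_force: 44.3
```

carry_out(series=[{"travel": [0, 0, -1], "delta_rot": [0, 0, 0], "fingers": 1}, {"travel": [0, 0, -0.7], "delta_rot": [0, 0, 0], "fingers": 1}, {"travel": [0, 0, -0.36], "delta_rot": [0, 0, 0], "fingers": 1}, {"travel": [0, 0, 0], "delta_rot": [0, 0, 0], "fingers": 1}])

```text
clock: 12.1
tcp_pos: [0.5204, 0.0866, 0.0193]
orientation: [-0.0, 0.689, 0.725, -0.0]
wrist_force: [-0.3, -0.1, -1.6]
finger_gap: 0.0574
grip_force: 44.2
```

carry_out(series=[{"travel": [0, 0, -0.1], "delta_rot": [0, 0, 0], "fingers": 1}, {"travel": [0, 0, -0.1], "delta_rot": [0, 0, 0], "fingers": 1}, {"travel": [0, 0, -0.1], "delta_rot": [0, 0, 0], "fingers": 1}, {"travel": [0, 0, -0.1], "delta_rot": [0, 0, 0], "fingers": 1}])

```text
clock: 12.6
tcp_pos: [0.5208, 0.0861, 0.0098]
orientation: [0.0, 0.689, 0.725, 0.0]
wrist_force: [0.4, -0.4, -1.7]
finger_gap: 0.057
grip_force: 44.2
```

carry_out(series=[{"travel": [0, 0, -0.08], "delta_rot": [0, 0, 0], "fingers": 1}, {"travel": [0, 0, 0], "delta_rot": [0, 0, 0], "fingers": 1}])

```text
clock: 12.85
tcp_pos: [0.5205, 0.0861, 0.0075]
orientation: [-0.0, 0.689, 0.725, -0.0]
wrist_force: [-0.3, -0.1, -2.3]
finger_gap: 0.0571
grip_force: 44.2
```

carry_out(series=[{"travel": [0, 0, -0.08], "delta_rot": [0, 0, 0], "fingers": 1}, {"travel": [0, 0, 0], "delta_rot": [0, 0, 0], "fingers": 1}])

```text
clock: 13.1
tcp_pos: [0.5206, 0.0862, 0.0056]
orientation: [-0.0, 0.689, 0.725, -0.0]
wrist_force: [-0.3, -0.3, -3.2]
finger_gap: 0.057
grip_force: 44.2
```

Keys are entering the sockets with no contact force.

carry_out(series=[{"travel": [0, 0, -0.06], "delta_rot": [0, 0, 0], "fingers": 1}, {"travel": [0, 0, 0], "delta_rot": [0, 0, 0], "fingers": 1}])

```text
clock: 13.35
tcp_pos: [0.5206, 0.0862, 0.0041]
orientation: [-0.0, 0.689, 0.725, -0.0]
wrist_force: [-0.3, 1.0, -1.7]
finger_gap: 0.0573
grip_force: 44.2
```

carry_out(series=[{"travel": [0, 0, -0.04], "delta_rot": [0, 0, 0], "fingers": 1}, {"travel": [0, 0, 0], "delta_rot": [0, 0, 0], "fingers": 1}])

```text
clock: 13.6
tcp_pos: [0.5208, 0.0862, 0.0037]
orientation: [0.0, 0.689, 0.725, 0.0]
wrist_force: [-1.9, 0.2, 4.4]
finger_gap: 0.0569
grip_force: 44.8
```

carry_out(series=[{"travel": [0, 0, 0], "delta_rot": [0, 0, 0], "fingers": 0.2}, {"travel": [0, 0, 0], "delta_rot": [0, 0, 0], "fingers": -1}, {"travel": [0, 0, 0], "delta_rot": [0, 0, 0], "fingers": -1}, {"travel": [0, 0, 0], "delta_rot": [0, 0, 0], "fingers": -1}, {"travel": [0, 0, 0.2], "delta_rot": [0, 0, 0], "fingers": -1}])

```text
clock: 14.22
tcp_pos: [0.5203, 0.0862, 0.008]
orientation: [-0.0, 0.689, 0.725, -0.0]
wrist_force: [-0.2, -1.0, -0.1]
finger_gap: 0.085
grip_force: 0.0
```

carry_out(series=[{"travel": [0, 0, 0.8], "delta_rot": [0, 0, 0], "fingers": -1}, {"travel": [0, 0, 1], "delta_rot": [0, 0, 0], "fingers": -1}, {"travel": [0, 0, 1], "delta_rot": [0, 0, 0], "fingers": -1}, {"travel": [0, 0, 1], "delta_rot": [0, 0, 0], "fingers": -1}, {"travel": [0, 0, 1], "delta_rot": [0, 0, 0], "fingers": -1}])

```text
clock: 14.85
tcp_pos: [0.5207, 0.0862, 0.1294]
orientation: [0.0, 0.689, 0.725, 0.0]
wrist_force: [0.2, -0.0, 0.8]
finger_gap: 0.0853
grip_force: 0.0
```

carry_out(series=[{"travel": [0, 0, 0], "delta_rot": [0, 0, 0], "fingers": -1}])

```text
clock: 14.98
tcp_pos: [0.5225, 0.0862, 0.1305]
orientation: [0.002, 0.689, 0.725, 0.002]
wrist_force: [0.5, 0.3, -0.3]
finger_gap: 0.0855
grip_force: 0.0
```

```bash
python3 - <<'E'
from h import *
print(yaw_pose(),env.get_state()["finger_gap"])
w=snap("wrist","w3")
E
```

```text
(array([0.52249046, 0.08621387, 0.1305106 ]), np.float64(1.6217801483183332)) 0.08554416161144847
```

View pics/w3.png

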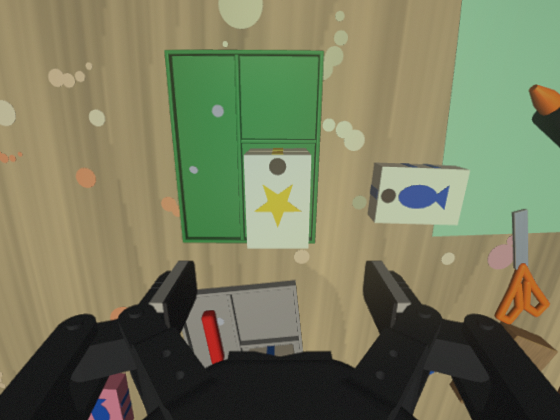

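The star mould appears shut, with the cap square in the bay at (278,200). The fish cap is at (420,195), and the green tray's pot bay is clear at (280,97). Measuring:

```bash
python3 - <<'E'
from h import *
w=snap("wrist");p,y=yaw_pose();print(p,y)
print("closed cap",rectw(w,(240,145,315,255),lambda h,s,v:(s<70)&(v>140),.053))
print("capfish",rectw(w,(370,155,475,235),white,.026))
G=rectw(w,(150,35,340,250),lambda h,s,v:(h>45)&(h<80)&(s>110),.012);print("green",G)
yw=G[2]+np.pi/2 if G[2]<0 else G[2]-np.pi/2  # tray x yaw
print("tray yaw",yw)
# corners by eye of outer walls
print("corners eye",onplane(w,[(166,51),(323,51),(316,242),(184,242)],.012)[:,:2].round(4).tolist())
# paint bay inner floor corners by eye: (241,55)(318,55)(315,138)(242,138)
print("bay",onplane(w,[(241,55),(318,55),(316,138),(242,138)],.012)[:,:2].mean(0))
c,s=np.cos(yw),np.sin(yw);R=np.array([[c,-s],[s,c]])
for n,q in(("paint",(.032,.054)),("slot",(-.039,0)),("mould",(.032,-.040))):print(n,G[0]+R@np.array(q))
E
```

```text
[0.52067154 0.08619985 0.12803434] 1.6217965051889933
closed cap (array([0.52058911, 0.08651662]), (0.0884948486328125, 0.058397412109375), np.float64(-1.5192616380212058))
capfish (array([0.66515918, 0.0934905 ]), (0.08957354736328126, 0.060815283203125), np.float64(0.020332331944697968))
green (array([0.48789829, 0.12156835]), (0.18514061279296876, 0.1339578125), np.float64(-1.5347180590662943))
tray yaw 0.03607826772860223
corners eye [[0.4118, 0.2145], [0.5541, 0.2211], [0.5643, 0.0328], [0.4198, 0.0254]]
bay [0.51662979 0.17875414]
paint [0.51792966 0.17668746]
slot [0.44892367 0.1201616 ]
mould [0.52132028 0.08274863]
```

carry_out(series=[{"travel": [0.174, 0.977, 0.1], "delta_rot": [0, 0, 0], "fingers": -1}, {"travel": [0.174, 0.977, 0.1], "delta_rot": [0, 0, 0], "fingers": -1}, {"travel": [0.174, 0.977, 0.1], "delta_rot": [0, 0, 0], "fingers": -1}, {"travel": [0.174, 0.977, 0.1], "delta_rot": [0, 0, 0], "fingers": -1}, {"travel": [0.174, 0.977, 0.1], "delta_rot": [0, 0, 0], "fingers": -1}])

```text
clock: 15.7
tcp_pos: [0.5416, 0.2089, 0.1391]
orientation: [-0.001, 0.689, 0.725, -0.001]
wrist_force: [0.2, 0.2, 0.4]
finger_gap: 0.0853
grip_force: 0.0
```

carry_out(series=[{"travel": [0.174, 0.977, 0.1], "delta_rot": [0, 0, 0], "fingers": -1}, {"travel": [0.174, 0.977, 0.1], "delta_rot": [0, 0, 0], "fingers": -1}, {"travel": [0.174, 0.977, 0.1], "delta_rot": [0, 0, 0], "fingers": -1}, {"travel": [0.174, 0.977, 0.1], "delta_rot": [0, 0, 0], "fingers": -1}, {"travel": [0.174, 0.977, 0.1], "delta_rot": [0, 0, 0], "fingers": -1}])

```text
clock: 16.32
tcp_pos: [0.5634, 0.3309, 0.1513]
orientation: [-0.001, 0.689, 0.725, -0.001]
wrist_force: [0.8, 0.2, -0.6]
finger_gap: 0.0852
grip_force: 0.0
```

carry_out(series=[{"travel": [0.174, 0.977, 0.1], "delta_rot": [0, 0, 0], "fingers": -1}, {"travel": [0.174, 0.977, 0.1], "delta_rot": [0, 0, 0], "fingers": -1}, {"travel": [0, 0, 0], "delta_rot": [0, 0, 0], "fingers": -1}, {"travel": [0, 0, 0], "delta_rot": [0, 0, 0], "fingers": -1}])

```text
clock: 16.82
tcp_pos: [0.5722, 0.3785, 0.1568]
orientation: [-0.0, 0.689, 0.725, -0.001]
wrist_force: [0.7, -0.8, -0.7]
finger_gap: 0.0853
grip_force: 0.0
```

```bash
python3 - <<'E'
from h import *
w=snap("wrist","w4");p,y=yaw_pose();print(p,y);t=snap("top")
f=lambda h,s,v:(h>20)&(h<35)&(s>170)&(v>130)
u,v=proj(w,[.573,.379,.062])[0];print(u,v)
roi=[int(max(0,u-60)),int(max(0,v-60)),int(u+60),int(v+60)]
a=cv2.minEnclosingCircle(blob(w["color"],roi,f).astype(np.float32))
b=cv2.fitEllipse(blob(t["color"],(110,165,140,198),lambda h,s,v:(h>20)&(h<35)&(s>130)&(v>120)))
print(a,b,tri(w,a[0],t,b[0]),onplane(w,[a[0]],.062))
E
```

```text
[0.57237927 0.37830635 0.1572026 ] 1.6212755893129145
280.6748494956175 198.3823305096086
((280.39080810546875, 195.9867401123047), 25.881072998046875) ((124.68939971923828, 180.62493896484375), (17.93487548828125, 19.490129470825195), 26.60690689086914) (array([0.57360707, 0.38067974, 0.06029918]), np.float64(0.001998975510090392)) [[0.57260361 0.38137176 0.062     ]]
```

carry_out(series=[{"travel": [0.01, 0.1, -1], "delta_rot": [0, 0, 0], "fingers": -1}, {"travel": [0, 0, -1], "delta_rot": [0, 0, 0], "fingers": -1}, {"travel": [0, 0, -1], "delta_rot": [0, 0, 0], "fingers": -1}, {"travel": [0, 0, -1], "delta_rot": [0, 0, 0], "fingers": -1}, {"travel": [0, 0, -1], "delta_rot": [0, 0, 0], "fingers": -1}])

```text
clock: 17.55
tcp_pos: [0.5732, 0.3807, 0.0326]
orientation: [0.0, 0.689, 0.724, 0.0]
wrist_force: [0.1, -0.6, -0.0]
finger_gap: 0.0857
grip_force: 0.0
```

carry_out(series=[{"travel": [0, 0, -0.6], "delta_rot": [0, 0, 0], "fingers": -1}, {"travel": [0, 0, -0.4], "delta_rot": [0, 0, 0], "fingers": -1}, {"travel": [0, 0, -0.2], "delta_rot": [0, 0, 0], "fingers": -1}, {"travel": [0, 0, 0], "delta_rot": [0, 0, 0], "fingers": -1}])

```text
clock: 18.05
tcp_pos: [0.5734, 0.3818, 0.0035]
orientation: [0.0, 0.689, 0.725, 0.0]
wrist_force: [0.6, -1.1, 0.4]
finger_gap: 0.0851
grip_force: 0.0
```

carry_out(series=[{"travel": [0, 0, 0], "delta_rot": [0, 0, 0], "fingers": 1}, {"travel": [0, 0, 0], "delta_rot": [0, 0, 0], "fingers": 1}, {"travel": [0, 0, 0], "delta_rot": [0, 0, 0], "fingers": 1}, {"travel": [0, 0, 0], "delta_rot": [0, 0, 0], "fingers": 1}], squeeze=35)

```text
clock: 18.55
tcp_pos: [0.5738, 0.3822, 0.0042]
orientation: [0.0, 0.689, 0.725, 0.001]
wrist_force: [-0.3, 0.3, 5.1]
finger_gap: 0.0508
grip_force: 37.2
```

carry_out(series=[{"travel": [0, 0, 0.6], "delta_rot": [0, 0, 0], "fingers": 1}, {"travel": [0, 0, 1], "delta_rot": [0, 0, 0], "fingers": 1}, {"travel": [0, 0, 1], "delta_rot": [0, 0, 0], "fingers": 1}, {"travel": [0, 0, 1], "delta_rot": [0, 0, 0], "fingers": 1}, {"travel": [0, 0, 1], "delta_rot": [0, 0, 0], "fingers": 1}])

```text
clock: 19.18
tcp_pos: [0.5727, 0.3816, 0.1193]
orientation: [-0.0, 0.689, 0.725, -0.0]
wrist_force: [1.0, 0.1, -1.8]
finger_gap: 0.0507
grip_force: 36.7
```

carry_out(series=[{"travel": [-0.25, -0.9, 0], "delta_rot": [0, 0, 0], "fingers": 1}, {"travel": [-0.25, -0.9, 0], "delta_rot": [0, 0, 0], "fingers": 1}, {"travel": [-0.25, -0.9, 0], "delta_rot": [0, 0, 0], "fingers": 1}, {"travel": [-0.25, -0.9, 0], "delta_rot": [0, 0, 0], "fingers": 1}, {"travel": [-0.25, -0.9, 0], "delta_rot": [0, 0, 0], "fingers": 1}])

```text
clock: 19.8
tcp_pos: [0.5413, 0.2685, 0.1186]
orientation: [-0.0, 0.689, 0.725, -0.0]
wrist_force: [-0.5, 0.7, -1.3]
finger_gap: 0.0507
grip_force: 36.8
```

carry_out(series=[{"travel": [-0.25, -0.9, 0], "delta_rot": [0, 0, 0], "fingers": 1}, {"travel": [-0.25, -0.9, 0], "delta_rot": [0, 0, 0], "fingers": 1}, {"travel": [-0.25, -0.9, 0], "delta_rot": [0, 0, 0], "fingers": 1}, {"travel": [-0.25, -0.92, 0], "delta_rot": [0, 0, 0], "fingers": 1}, {"travel": [0, 0, 0], "delta_rot": [0, 0, 0], "fingers": 1}])

```text
clock: 20.42
tcp_pos: [0.5163, 0.1776, 0.1187]
orientation: [-0.0, 0.69, 0.724, -0.0]
wrist_force: [0.6, -0.3, -1.1]
finger_gap: 0.0503
grip_force: 36.8
```

```bash
python3 - <<'E'
from h import *
w=snap("wrist","w5");p,y=yaw_pose();print(p,y,env.get_state()["finger_gap"])
f=lambda h,s,v:(h>20)&(h<35)&(s>150)&(v>120)
a=cv2.minEnclosingCircle(blob(w["color"],(180,120,380,400),f).astype(np.float32))
print(a,onplane(w,[a[0]],p[2]+.059))
E
```

```text
[0.51680674 0.17842401 0.11870821] 1.6205435901151275 0.050578577611438635
((279.5032958984375, 280.42413330078125), 57.60002517700195) [[0.51598066 0.18401096 0.17770821]]
```

carry_out(series=[{"travel": [0.02, -0.14, -1], "delta_rot": [0, 0, 0], "fingers": 1}, {"travel": [0, 0, -1], "delta_rot": [0, 0, 0], "fingers": 1}, {"travel": [0, 0, -1], "delta_rot": [0, 0, 0], "fingers": 1}, {"travel": [0, 0, -0.8], "delta_rot": [0, 0, 0], "fingers": 1}, {"travel": [0, 0, -0.4], "delta_rot": [0, 0, 0], "fingers": 1}])

```text
clock: 21.1
tcp_pos: [0.5169, 0.176, 0.0121]
orientation: [-0.001, 0.689, 0.725, -0.001]
wrist_force: [0.3, 0.1, -0.7]
finger_gap: 0.0507
grip_force: 36.8
```

carry_out(series=[{"travel": [0, 0, -0.08], "delta_rot": [0, 0, 0], "fingers": 1}, {"travel": [0, 0, -0.08], "delta_rot": [0, 0, 0], "fingers": 1}, {"travel": [0, 0, 0], "delta_rot": [0, 0, 0], "fingers": 1}])

```text
clock: 21.48
tcp_pos: [0.518, 0.1755, 0.0098]
orientation: [0.0, 0.689, 0.725, 0.0]
wrist_force: [-0.6, 0.4, -1.6]
finger_gap: 0.0506
grip_force: 36.8
```

carry_out(series=[{"travel": [0, 0, -0.06], "delta_rot": [0, 0, 0], "fingers": 1}, {"travel": [0, 0, 0], "delta_rot": [0, 0, 0], "fingers": 1}])

```text
clock: 21.72
tcp_pos: [0.5175, 0.1753, 0.0079]
orientation: [0.0, 0.689, 0.725, 0.0]
wrist_force: [-1.1, -0.6, -1.2]
finger_gap: 0.0506
grip_force: 36.8
```

carry_out(series=[{"travel": [0, 0, -0.06], "delta_rot": [0, 0, 0], "fingers": 1}, {"travel": [0, 0, 0], "delta_rot": [0, 0, 0], "fingers": 1}])

```text
clock: 21.98
tcp_pos: [0.5177, 0.1753, 0.0072]
orientation: [0.0, 0.689, 0.725, 0.0]
wrist_force: [-2.7, -0.9, 6.3]
finger_gap: 0.0506
grip_force: 37.4
```

carry_out(series=[{"travel": [0, 0, 0], "delta_rot": [0, 0, 0], "fingers": 0}, {"travel": [0, 0, 0], "delta_rot": [0, 0, 0], "fingers": -1}, {"travel": [0, 0, 0], "delta_rot": [0, 0, 0], "fingers": -1}, {"travel": [0, 0, 0], "delta_rot": [0, 0, 0], "fingers": -1}, {"travel": [0, 0, 0.4], "delta_rot": [0, 0, 0], "fingers": -1}])

```text
clock: 22.6
tcp_pos: [0.5165, 0.1751, 0.0158]
orientation: [-0.001, 0.689, 0.725, -0.001]
wrist_force: [0.1, 0.9, -0.3]
finger_gap: 0.0853
grip_force: 0.0
```

carry_out(series=[{"travel": [0, 0, 1], "delta_rot": [0, 0, 0], "fingers": -1}, {"travel": [0, 0, 1], "delta_rot": [0, 0, 0], "fingers": -1}, {"travel": [0, 0, 1], "delta_rot": [0, 0, 0], "fingers": -1}, {"travel": [0, 0, 1], "delta_rot": [0, 0, 0], "fingers": -1}, {"travel": [0, 0, 0.4], "delta_rot": [0, 0, 0], "fingers": -1}])

```text
clock: 23.22
tcp_pos: [0.5185, 0.1755, 0.1284]
orientation: [0.001, 0.689, 0.725, 0.001]
wrist_force: [0.7, -0.1, 0.7]
finger_gap: 0.0855
grip_force: 0.0
```

carry_out(series=[{"travel": [-0.194, -0.967, 0], "delta_rot": [0, 0, 0.655], "fingers": -1}, {"travel": [-0.194, -0.967, 0], "delta_rot": [0, 0, 0.655], "fingers": -1}, {"travel": [-0.194, -0.967, 0], "delta_rot": [0, 0, 0.655], "fingers": -1}, {"travel": [-0.194, -0.967, 0], "delta_rot": [0, 0, 0.655], "fingers": -1}, {"travel": [-0.194, -0.967, 0], "delta_rot": [0, 0, 0.655], "fingers": -1}])

```text
clock: 23.85
tcp_pos: [0.4926, 0.0537, 0.1259]
orientation: [-0.0, 0.561, 0.828, -0.0]
wrist_force: [0.6, 0.1, -0.2]
finger_gap: 0.0857
grip_force: 0.0
```

carry_out(series=[{"travel": [-0.194, -0.967, 0], "delta_rot": [0, 0, 0.655], "fingers": -1}, {"travel": [-0.194, -0.967, 0], "delta_rot": [0, 0, 0.655], "fingers": -1}, {"travel": [-0.194, -0.967, 0], "delta_rot": [0, 0, 0.655], "fingers": -1}, {"travel": [-0.194, -0.967, 0], "delta_rot": [0, 0, 0.655], "fingers": -1}, {"travel": [-0.194, -0.967, 0], "delta_rot": [0, 0, 0.655], "fingers": -1}])

```text
clock: 24.48
tcp_pos: [0.4684, -0.0671, 0.1259]
orientation: [-0.0, 0.418, 0.908, 0.0]
wrist_force: [0.0, -0.8, -0.5]
finger_gap: 0.0853
grip_force: 0.0
```

carry_out(series=[{"travel": [-0.194, -0.967, 0], "delta_rot": [0, 0, 0.655], "fingers": -1}, {"travel": [-0.194, -0.967, 0], "delta_rot": [0, 0, 0.655], "fingers": -1}, {"travel": [-0.194, -0.967, 0], "delta_rot": [0, 0, 0.655], "fingers": -1}, {"travel": [-0.194, -0.967, 0], "delta_rot": [0, 0, 0.655], "fingers": -1}, {"travel": [-0.194, -0.967, 0], "delta_rot": [0, 0, 0.655], "fingers": -1}])

```text
clock: 25.1
tcp_pos: [0.4442, -0.1879, 0.1259]
orientation: [-0.0, 0.264, 0.964, 0.0]
wrist_force: [1.0, -0.8, 0.8]
finger_gap: 0.0849
grip_force: 0.0
```

carry_out(series=[{"travel": [-0.194, -0.967, 0], "delta_rot": [0, 0, 0.655], "fingers": -1}, {"travel": [-0.194, -0.967, 0], "delta_rot": [0, 0, 0.655], "fingers": -1}, {"travel": [-0.194, -0.967, 0], "delta_rot": [0, 0, 0.655], "fingers": -1}, {"travel": [-0.194, -0.967, 0], "delta_rot": [0, 0, 0.655], "fingers": -1}, {"travel": [-0.194, -0.967, 0], "delta_rot": [0, 0, 0.655], "fingers": -1}])

```text
clock: 25.72
tcp_pos: [0.4199, -0.3088, 0.1258]
orientation: [-0.0, 0.104, 0.995, 0.0]
wrist_force: [0.5, 0.4, -0.3]
finger_gap: 0.0857
grip_force: 0.0
```

carry_out(series=[{"travel": [-0.194, -0.967, 0], "delta_rot": [0, 0, 0.655], "fingers": -1}, {"travel": [-0.194, -0.967, 0], "delta_rot": [0, 0, 0.655], "fingers": -1}, {"travel": [0, 0, 0], "delta_rot": [0, 0, 0], "fingers": -1}, {"travel": [0, 0, 0], "delta_rot": [0, 0, 0], "fingers": -1}])

```text
clock: 26.22
tcp_pos: [0.4104, -0.3558, 0.1258]
orientation: [-0.0, 0.04, 0.999, 0.001]
wrist_force: [1.0, 0.1, -0.4]
finger_gap: 0.0854
grip_force: 0.0
```

```bash
python3 - <<'E'
from h import *
w=snap("wrist","w6");p,y=yaw_pose();print(p,y,env.get_state()["finger_gap"])
t=snap("top","top1")
cv2.imwrite("pics/m4.png",np.hstack([w["color"],cv2.resize(t["color"][180:258,180:224+0],(240,420))])[:,:,::-1])
E
```

```text
[ 0.41055121 -0.35560516  0.12594145] 3.062646610729482 0.08538313801083729
```

View pics/m4.png

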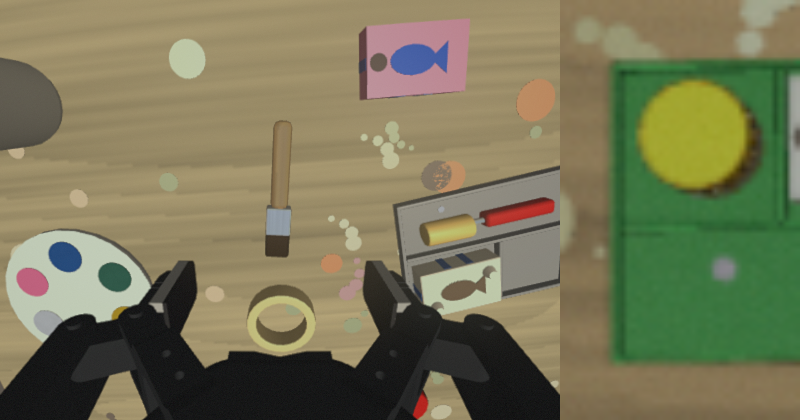

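The yellow pot stands in its bay. In the wrist view the brush runs from its handle end (283,121) past the ferrule start (280,207) to the bristle end (277,257).

```bash
python3 - <<'E'
from h import *
w=snap("wrist");t=snap("top");p,y=yaw_pose()
pts=[(283,121),(280.3,206),(277,257)]
P=onplane(w,pts,.018);print(P.round(4))
d=P[0]-P[1];print("yaw",np.arctan2(d[1],d[0]),np.linalg.norm(P[0]-P[2]),np.linalg.norm(d))
u=(P[2]-P[0])/np.linalg.norm(P[2]-P[0]);o=P[0]+u*.0725;print("origin",o, p,y)
# ferrule (bluish grey) in both views for height
f=lambda h,s,v:(h>95)&(h<130)&(s>25)&(v>90)
a=blob(w["color"],(255,195,305,245),f);A=cv2.minAreaRect(a.astype(np.float32))
g=t["color"][225:285,398:422];print(A)
b=blob(t["color"],(398,222,422,262),lambda h,s,v:(h>90)&(h<140)&(v>70));B=cv2.minAreaRect(b.astype(np.float32));print(B,tri(w,A[0],t,B[0]))
E
```

```text
[[ 0.3388 -0.3471  0.018 ]
 [ 0.4214 -0.356   0.018 ]
 [ 0.4785 -0.364   0.018 ]]
yaw 3.0336097075034036 0.14079301743530653 0.0831042083889962
origin [ 0.41072305 -0.35581909  0.018     ] [ 0.41086978 -0.35572208  0.12625213] 3.06357153706344
((277.5, 221.5), (23.0, 21.0), 90.0)
((410.0, 241.0), (8.0, 8.0), 90.0) (array([ 0.443127  , -0.36170735,  0.00619813]), np.float64(0.0025945304837803073))
```

carry_out(series=[{"travel": [0, 0, -1], "delta_rot": [0, 0, -0.3], "fingers": -1}, {"travel": [0, 0, -1], "delta_rot": [0, 0, 0], "fingers": -1}, {"travel": [0, 0, -1], "delta_rot": [0, 0, 0], "fingers": -1}, {"travel": [0, 0, -1], "delta_rot": [0, 0, 0], "fingers": -1}, {"travel": [0, 0, -0.8], "delta_rot": [0, 0, 0], "fingers": 0}])

```text
clock: 27.05
tcp_pos: [0.4107, -0.3557, 0.0054]
orientation: [-0.0, 0.054, 0.999, 0.0]
wrist_force: [0.6, 0.0, 0.5]
finger_gap: 0.0697
grip_force: 0.0
```

carry_out(series=[{"travel": [0, 0, -0.6], "delta_rot": [0, 0, 0], "fingers": 0}, {"travel": [0, 0, -0.44], "delta_rot": [0, 0, 0], "fingers": 0}, {"travel": [0, 0, 0], "delta_rot": [0, 0, 0], "fingers": 1}, {"travel": [0, 0, 0], "delta_rot": [0, 0, 0], "fingers": 1}, {"travel": [0, 0, 0], "delta_rot": [0, 0, 0], "fingers": 1}], squeeze=40)

```text
clock: 27.68
tcp_pos: [0.4111, -0.357, -0.0191]
orientation: [0.0, 0.054, 0.999, -0.0]
wrist_force: [-1.1, -1.3, -1.2]
finger_gap: 0.0161
grip_force: 41.3
```

carry_out(series=[{"travel": [0, 0, 0], "delta_rot": [0, 0, 0], "fingers": 1}])

```text
clock: 27.8
tcp_pos: [0.411, -0.3569, -0.0193]
orientation: [0.0, 0.054, 0.999, -0.0]
wrist_force: [0.8, -0.8, -1.1]
finger_gap: 0.0163
grip_force: 41.3
```

carry_out(series=[{"travel": [0, 0, 0.8], "delta_rot": [0, 0, 0], "fingers": 1}, {"travel": [0, 0, 1], "delta_rot": [0, 0, 0], "fingers": 1}, {"travel": [0, 0, 1], "delta_rot": [0, 0, 0], "fingers": 1}, {"travel": [0, 0, 1], "delta_rot": [0, 0, 0], "fingers": 1}, {"travel": [0, 0, 1], "delta_rot": [0, 0, 0], "fingers": 1}])

```text
clock: 28.42
tcp_pos: [0.4107, -0.3565, 0.1013]
orientation: [0.0, 0.054, 0.999, -0.0]
wrist_force: [-0.2, -0.5, -0.9]
finger_gap: 0.0165
grip_force: 41.3
```

carry_out(series=[{"travel": [0.074, 0.994, 0], "delta_rot": [0, 0, -0.747], "fingers": 1}, {"travel": [0.074, 0.994, 0], "delta_rot": [0, 0, -0.747], "fingers": 1}, {"travel": [0.074, 0.994, 0], "delta_rot": [0, 0, -0.747], "fingers": 1}, {"travel": [0.074, 0.994, 0], "delta_rot": [0, 0, -0.747], "fingers": 1}, {"travel": [0.074, 0.994, 0], "delta_rot": [0, 0, -0.747], "fingers": 1}])

```text
clock: 29.05
tcp_pos: [0.42, -0.2316, 0.1004]
orientation: [0.0, 0.24, 0.971, -0.0]
wrist_force: [-0.5, 0.2, -0.3]
finger_gap: 0.0164
grip_force: 41.3
```

carry_out(series=[{"travel": [0.074, 0.994, 0], "delta_rot": [0, 0, -0.747], "fingers": 1}, {"travel": [0.074, 0.994, 0], "delta_rot": [0, 0, -0.747], "fingers": 1}, {"travel": [0.074, 0.994, 0], "delta_rot": [0, 0, -0.747], "fingers": 1}, {"travel": [0.074, 0.994, 0], "delta_rot": [0, 0, -0.747], "fingers": 1}, {"travel": [0.074, 0.994, 0], "delta_rot": [0, 0, -0.747], "fingers": 1}])

```text
clock: 29.68
tcp_pos: [0.4293, -0.1073, 0.1005]
orientation: [0.0, 0.416, 0.909, 0.0]
wrist_force: [-0.3, 0.7, -1.0]
finger_gap: 0.0164
grip_force: 41.3
```

carry_out(series=[{"travel": [0.074, 0.994, 0], "delta_rot": [0, 0, -0.747], "fingers": 1}, {"travel": [0.074, 0.994, 0], "delta_rot": [0, 0, -0.747], "fingers": 1}, {"travel": [0.074, 0.994, 0], "delta_rot": [0, 0, -0.747], "fingers": 1}, {"travel": [0.074, 0.994, 0], "delta_rot": [0, 0, -0.747], "fingers": 1}, {"travel": [0.074, 0.994, 0], "delta_rot": [0, 0, -0.747], "fingers": 1}])

```text
clock: 30.3
tcp_pos: [0.4385, 0.017, 0.1005]
orientation: [0.0, 0.578, 0.816, 0.0]
wrist_force: [0.3, -1.0, -0.3]
finger_gap: 0.0165
grip_force: 41.3
```

carry_out(series=[{"travel": [0.074, 0.994, 0], "delta_rot": [0, 0, -0.747], "fingers": 1}, {"travel": [0.074, 0.994, 0], "delta_rot": [0, 0, -0.747], "fingers": 1}, {"travel": [0.074, 0.994, 0], "delta_rot": [0, 0, -0.747], "fingers": 1}, {"travel": [0.074, 0.994, 0], "delta_rot": [0, 0, -0.747], "fingers": 1}, {"travel": [0, 0, 0], "delta_rot": [0, 0, 0], "fingers": 1}])

```text
clock: 30.92
tcp_pos: [0.4459, 0.1167, 0.1004]
orientation: [0.0, 0.691, 0.723, 0.0]
wrist_force: [-0.1, -0.5, 0.2]
finger_gap: 0.0161
grip_force: 41.3
```

```bash
python3 - <<'E'
from h import *
w=snap("wrist","w7");t=snap("top","top2");p,y=yaw_pose();print(p,y,env.get_state()["finger_gap"])
cv2.imwrite("pics/m5.png",np.hstack([w["color"],cv2.resize(t["color"][180:264,180:228+0],(240,420))])[:,:,::-1])
E
```

```text
[0.44571485 0.11539559 0.10027609] 1.61515200974631 0.016730280495150796
```

View pics/m5.png

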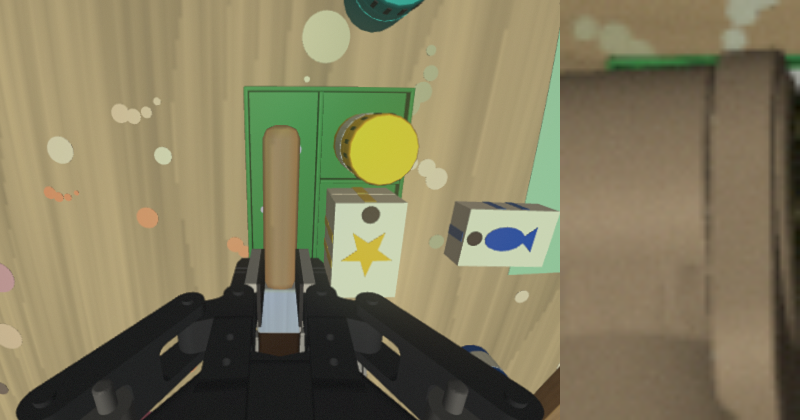

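carry_out(series=[{"travel": [0, 0, -1], "delta_rot": [0, 0, 0], "fingers": 1}, {"travel": [0, 0, -1], "delta_rot": [0, 0, 0], "fingers": 1}, {"travel": [0, 0, -1], "delta_rot": [0, 0, 0], "fingers": 1}, {"travel": [0, 0, -0.8], "delta_rot": [0, 0, 0], "fingers": 1}, {"travel": [0, 0, -0.4], "delta_rot": [0, 0, 0], "fingers": 1}])

```text
clock: 31.65
tcp_pos: [0.4451, 0.1146, -0.0057]
orientation: [-0.0, 0.692, 0.722, -0.001]
wrist_force: [-0.2, -0.2, -0.6]
finger_gap: 0.0163
grip_force: 41.3
```

carry_out(series=[{"travel": [0, 0, -0.1], "delta_rot": [0, 0, 0], "fingers": 1}, {"travel": [0, 0, -0.06], "delta_rot": [0, 0, 0], "fingers": 1}, {"travel": [0, 0, 0], "delta_rot": [0, 0, 0], "fingers": 1}])

```text
clock: 32.02
tcp_pos: [0.4465, 0.1156, -0.0082]
orientation: [0.0, 0.692, 0.722, 0.0]
wrist_force: [0.1, -0.1, -1.4]
finger_gap: 0.0167
grip_force: 41.3
```

carry_out(series=[{"travel": [0, 0, -0.06], "delta_rot": [0, 0, 0], "fingers": 1}, {"travel": [0, 0, 0], "delta_rot": [0, 0, 0], "fingers": 1}])

```text
clock: 32.28
tcp_pos: [0.4459, 0.1157, -0.0101]
orientation: [0.0, 0.692, 0.722, 0.0]
wrist_force: [-0.1, -0.2, -0.6]
finger_gap: 0.0164
grip_force: 41.3
```

carry_out(series=[{"travel": [0, 0, -0.1], "delta_rot": [0, 0, 0], "fingers": 1}, {"travel": [0, 0, -0.06], "delta_rot": [0, 0, 0], "fingers": 1}, {"travel": [0, 0, 0], "delta_rot": [0, 0, 0], "fingers": 1}])

```text
clock: 32.65
tcp_pos: [0.4457, 0.1156, -0.0145]
orientation: [-0.0, 0.692, 0.722, -0.0]
wrist_force: [1.0, 0.2, -0.7]
finger_gap: 0.0165
grip_force: 41.3
```

carry_out(series=[{"travel": [0, 0, -0.06], "delta_rot": [0, 0, 0], "fingers": 1}, {"travel": [0, 0, 0], "delta_rot": [0, 0, 0], "fingers": 1}])

```text
clock: 32.9
tcp_pos: [0.4457, 0.1156, -0.0159]
orientation: [-0.0, 0.692, 0.722, -0.0]
wrist_force: [0.2, 0.2, -0.0]
finger_gap: 0.0165
grip_force: 41.3
```

carry_out(series=[{"travel": [0, 0, -0.04], "delta_rot": [0, 0, 0], "fingers": 1}, {"travel": [0, 0, 0], "delta_rot": [0, 0, 0], "fingers": 1}])

```text
clock: 33.15
tcp_pos: [0.4459, 0.1156, -0.0166]
orientation: [0.0, 0.692, 0.722, 0.0]
wrist_force: [-0.7, -0.5, 2.4]
finger_gap: 0.0164
grip_force: 41.6
```

carry_out(series=[{"travel": [0, 0, 0], "delta_rot": [0, 0, 0], "fingers": 0.35}, {"travel": [0, 0, 0], "delta_rot": [0, 0, 0], "fingers": 0.35}, {"travel": [0, 0, 0.2], "delta_rot": [0, 0, 0], "fingers": 0.35}, {"travel": [0, 0, 0.8], "delta_rot": [0, 0, 0], "fingers": 0.35}, {"travel": [0, 0, 1], "delta_rot": [0, 0, 0], "fingers": 0}])

```text
clock: 33.78
tcp_pos: [0.4453, 0.1155, 0.0336]
orientation: [-0.0, 0.692, 0.722, -0.0]
wrist_force: [-0.1, -0.3, -0.3]
finger_gap: 0.0423
grip_force: 0.0
```

carry_out(series=[{"travel": [0, 0, 1], "delta_rot": [0, 0, 0], "fingers": -1}, {"travel": [0, 0, 1], "delta_rot": [0, 0, 0], "fingers": -1}, {"travel": [0, 0, 1], "delta_rot": [0, 0, 0], "fingers": -1}, {"travel": [0, 0, 0.8], "delta_rot": [0, 0, 0], "fingers": -1}, {"travel": [0, 0, 0], "delta_rot": [0, 0, 0], "fingers": -1}])

```text
clock: 34.4
tcp_pos: [0.4472, 0.1157, 0.1298]
orientation: [0.001, 0.692, 0.722, 0.001]
wrist_force: [0.5, -0.3, 0.0]
finger_gap: 0.0853
grip_force: 0.0
```

```bash
python3 - <<'E'
from h import *
w=snap("wrist","w8");p,y=yaw_pose();print(p,y,env.get_state()["finger_gap"])
print("capfish",rectw(w,(380,130,540,270),white,.026))
print("closed cap",rectw(w,(310,140,410,270),lambda h,s,v:(s<70)&(v>140),.053))
E
```

```text
[0.44640602 0.11563211 0.12866534] 1.6134910115799215 0.0850187336826721
capfish (array([0.66521211, 0.09297051]), (0.08975214233398437, 0.0593525146484375), np.float64(0.013595102389123648))
closed cap (array([0.52081519, 0.09173508]), (0.07811153564453124, 0.05881651000976563), np.float64(-1.5186968398106488))
```

View pics/w8.png

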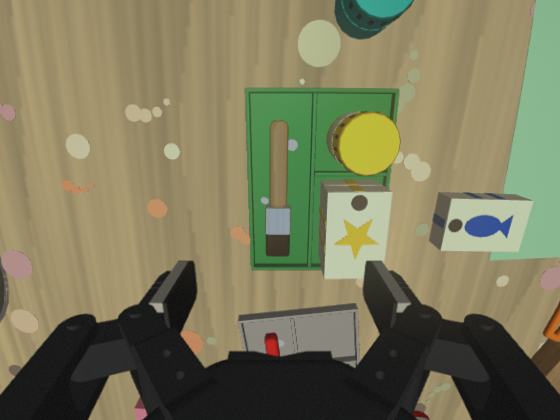

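The star kit is complete: the brush lies in the slot (278,190), the pot stands in its bay and the mould is closed. Now the fish cap.

carry_out(series=[{"travel": [0.547, -0.056, 0], "delta_rot": [0, 0, 0.965], "fingers": -1}, {"travel": [0.547, -0.056, 0], "delta_rot": [0, 0, 0.965], "fingers": -1}, {"travel": [0.547, -0.056, 0], "delta_rot": [0, 0, 0.965], "fingers": -1}, {"travel": [0.547, -0.056, 0], "delta_rot": [0, 0, 0.965], "fingers": -1}, {"travel": [0.547, -0.056, 0], "delta_rot": [0, 0, 0.965], "fingers": -1}])

```text
clock: 35.08
tcp_pos: [0.5137, 0.1085, 0.1267]
orientation: [-0.001, 0.498, 0.867, -0.001]
wrist_force: [-0.2, -1.0, -1.0]
finger_gap: 0.0854
grip_force: 0.0
```

carry_out(series=[{"travel": [0.547, -0.056, 0], "delta_rot": [0, 0, 0.965], "fingers": -1}, {"travel": [0.547, -0.056, 0], "delta_rot": [0, 0, 0.965], "fingers": -1}, {"travel": [0.547, -0.056, 0], "delta_rot": [0, 0, 0.965], "fingers": -1}, {"travel": [0.547, -0.056, 0], "delta_rot": [0, 0, 0.965], "fingers": -1}, {"travel": [0.547, -0.056, 0], "delta_rot": [0, 0, 0.965], "fingers": -1}])

```text
clock: 35.7
tcp_pos: [0.5821, 0.1015, 0.1265]
orientation: [-0.001, 0.276, 0.961, -0.0]
wrist_force: [0.2, 0.1, 0.1]
finger_gap: 0.0852
grip_force: 0.0
```

carry_out(series=[{"travel": [0.547, -0.056, 0], "delta_rot": [0, 0, 0.965], "fingers": -1}, {"travel": [0.547, -0.056, 0], "delta_rot": [0, 0, 0.965], "fingers": -1}, {"travel": [0.547, -0.056, 0], "delta_rot": [0, 0, 0.965], "fingers": -1}, {"travel": [0.547, -0.056, 0], "delta_rot": [0, 0, 0.965], "fingers": -1}, {"travel": [0.547, -0.056, 0], "delta_rot": [0, 0, 0.965], "fingers": -1}])

```text
clock: 36.33
tcp_pos: [0.6505, 0.0945, 0.1263]
orientation: [-0.001, 0.039, 0.999, -0.0]
wrist_force: [0.9, -1.7, -0.2]
finger_gap: 0.0856
grip_force: 0.0
```

carry_out(series=[{"travel": [0.547, -0.056, 0], "delta_rot": [0, 0, 0.965], "fingers": -1}, {"travel": [0, 0, 0], "delta_rot": [0, 0, 0], "fingers": -1}, {"travel": [0, 0, 0], "delta_rot": [0, 0, 0], "fingers": -1}])

```text
clock: 36.7
tcp_pos: [0.6636, 0.0932, 0.1271]
orientation: [-0.001, -0.007, 1.0, 0.0]
wrist_force: [-1.3, -0.3, -0.2]
finger_gap: 0.0851
grip_force: 0.0
```

```bash
python3 - <<'E'
from h import *
w=snap("wrist","w9");p,y=yaw_pose();print(p,y)
u,v=proj(w,[.6652,.0932,.026])[0]
R=rectw(w,(int(u-50),int(v-62),int(u+50),int(v+62)),white,.026);print("capfish",(u,v),R,R[0]-p[:2])
E
```

```text
[0.66369009 0.09329773 0.12744537] 3.1563202151632006
capfish (np.float64(279.9592677401042), np.float64(199.50581371532402)) (array([0.66521289, 0.09346263]), (0.08897161865234375, 0.060084332275390624), np.float64(0.014621595985051306)) [0.00152281 0.00016491]
```

carry_out(series=[{"travel": [0.06, 0, -1], "delta_rot": [0, 0, 0], "fingers": -1}, {"travel": [0, 0, -1], "delta_rot": [0, 0, 0], "fingers": -1}, {"travel": [0, 0, -1], "delta_rot": [0, 0, 0], "fingers": -1}, {"travel": [0, 0, -1], "delta_rot": [0, 0, 0], "fingers": -1}, {"travel": [0, 0, -0.8], "delta_rot": [0, 0, 0], "fingers": -1}])

```text
clock: 37.38
tcp_pos: [0.6651, 0.0933, 0.0072]
orientation: [-0.001, -0.008, 1.0, 0.0]
wrist_force: [-0.4, -0.5, -0.6]
finger_gap: 0.0853
grip_force: 0.0
```

carry_out(series=[{"travel": [0, 0, -0.6], "delta_rot": [0, 0, 0], "fingers": -1}, {"travel": [0, 0, -0.4], "delta_rot": [0, 0, 0], "fingers": -1}, {"travel": [0, 0, -0.24], "delta_rot": [0, 0, 0], "fingers": -1}, {"travel": [0, 0, 0], "delta_rot": [0, 0, 0], "fingers": -1}])

```text
clock: 37.88
tcp_pos: [0.6661, 0.0932, -0.0228]
orientation: [-0.0, -0.008, 1.0, 0.0]
wrist_force: [0.7, -0.3, 0.6]
finger_gap: 0.0854
grip_force: 0.0
```

carry_out(series=[{"travel": [0, 0, 0], "delta_rot": [0, 0, 0], "fingers": 1}, {"travel": [0, 0, 0], "delta_rot": [0, 0, 0], "fingers": 1}, {"travel": [0, 0, 0], "delta_rot": [0, 0, 0], "fingers": 1}, {"travel": [0, 0, 0], "delta_rot": [0, 0, 0], "fingers": 1}], squeeze=40)

```text
clock: 38.38
tcp_pos: [0.667, 0.0933, -0.0217]
orientation: [0.001, -0.008, 1.0, 0.0]
wrist_force: [-0.4, -0.2, 5.6]
finger_gap: 0.0568
grip_force: 45.1
```

carry_out(series=[{"travel": [0, 0, 0.4], "delta_rot": [0, 0, 0], "fingers": 1}, {"travel": [0, 0, 0.8], "delta_rot": [0, 0, 0], "fingers": 1}, {"travel": [0, 0, 1], "delta_rot": [0, 0, 0], "fingers": 1}, {"travel": [0, 0, 1], "delta_rot": [0, 0, 0], "fingers": 1}, {"travel": [0, 0, 0.8], "delta_rot": [0, 0, 0], "fingers": 1}])

```text
clock: 39.0
tcp_pos: [0.6657, 0.0931, 0.0779]
orientation: [-0.0, -0.008, 1.0, -0.0]
wrist_force: [0.2, 1.4, -2.8]
finger_gap: 0.0567
grip_force: 44.2
```

carry_out(series=[{"travel": [-0.312, -0.974, 0.08], "delta_rot": [0, 0, -0.958], "fingers": 1}, {"travel": [-0.312, -0.974, 0.08], "delta_rot": [0, 0, -0.958], "fingers": 1}, {"travel": [-0.312, -0.974, 0.08], "delta_rot": [0, 0, -0.958], "fingers": 1}, {"travel": [-0.312, -0.974, 0.08], "delta_rot": [0, 0, -0.958], "fingers": 1}, {"travel": [-0.312, -0.974, 0.08], "delta_rot": [0, 0, -0.958], "fingers": 1}])

```text
clock: 39.62
tcp_pos: [0.6261, -0.0292, 0.0868]
orientation: [-0.001, 0.231, 0.973, -0.0]
wrist_force: [0.9, 0.6, -4.0]
finger_gap: 0.0568
grip_force: 44.2
```

carry_out(series=[{"travel": [-0.312, -0.974, 0.08], "delta_rot": [0, 0, -0.958], "fingers": 1}, {"travel": [-0.312, -0.974, 0.08], "delta_rot": [0, 0, -0.958], "fingers": 1}, {"travel": [-0.312, -0.974, 0.08], "delta_rot": [0, 0, -0.958], "fingers": 1}, {"travel": [-0.312, -0.974, 0.08], "delta_rot": [0, 0, -0.958], "fingers": 1}, {"travel": [-0.312, -0.974, 0.08], "delta_rot": [0, 0, -0.958], "fingers": 1}])

```text
clock: 40.25
tcp_pos: [0.5871, -0.1509, 0.0969]
orientation: [-0.001, 0.455, 0.89, -0.0]
wrist_force: [-0.8, -0.2, -3.8]
finger_gap: 0.0569
grip_force: 44.2
```

carry_out(series=[{"travel": [-0.312, -0.974, 0.08], "delta_rot": [0, 0, -0.958], "fingers": 1}, {"travel": [-0.312, -0.974, 0.08], "delta_rot": [0, 0, -0.958], "fingers": 1}, {"travel": [-0.312, -0.974, 0.08], "delta_rot": [0, 0, -0.958], "fingers": 1}, {"travel": [-0.312, -0.974, 0.08], "delta_rot": [0, 0, -0.958], "fingers": 1}, {"travel": [-0.312, -0.974, 0.08], "delta_rot": [0, 0, -0.958], "fingers": 1}])

```text
clock: 40.88
tcp_pos: [0.5482, -0.2725, 0.1069]
orientation: [-0.001, 0.653, 0.757, -0.0]
wrist_force: [0.2, -0.2, -2.7]
finger_gap: 0.0569
grip_force: 44.2
```

carry_out(series=[{"travel": [0, 0, 0], "delta_rot": [0, 0, 0], "fingers": 1}, {"travel": [0, 0, 0], "delta_rot": [0, 0, 0], "fingers": 1}])

```text
clock: 41.12
tcp_pos: [0.5488, -0.2715, 0.1068]
orientation: [-0.001, 0.652, 0.758, 0.0]
wrist_force: [0.3, -0.6, -2.7]
finger_gap: 0.0573
grip_force: 44.2
```

```bash
cat > meas.py <<'E'
from h import *
w=snap("wrist","w10");p,y=yaw_pose();print(p,y)
ex=np.array([np.cos(y),np.sin(y)]);ey=np.array([np.sin(y),-np.cos(y)])
def tool(P):
    d=np.atleast_2d(P)[:,:2]-p[:2];return np.c_[d@ex,d@ey]
R=rectw(w,(215,0,345,160),white,.027);print("base",R,tool(R[0]))
g=cv2.cvtColor(w["color"],cv2.COLOR_RGB2GRAY)
for a in((.030,.015),(-.030,-.015),(.030,-.015),(-.030,.015)):
    q=R[0]+np.array([[np.cos(R[2]),-np.sin(R[2])],[np.sin(R[2]),np.cos(R[2])]])@np.array(a)
    u,v=proj(w,[*q,.033])[0];u0,v0=int(u)-15,max(0,int(v)-15)
    cc=cv2.HoughCircles(cv2.resize(g[v0:v0+31,u0:u0+31],None,fx=4,fy=4,interpolation=cv2.INTER_CUBIC),cv2.HOUGH_GRADIENT,2,200,param1=80,param2=15,minRadius=20,maxRadius=50)
    if cc is None: print(a,"none");continue
    k=cc[0,0]/4+[u0,v0,0];k[:2]-=.375;print(a,(u,v),k,onplane(w,[k[:2]],.033)[0,:2],"exp",q)
b=blob(w["color"],(205,165,355,345),lambda h,s,v:(s<60)&(v>170))
T=tool(onplane(w,b,p[2]+.048));print("cap x max",np.percentile(T[:,0],[90,99]))
m=(T[:,0]>.02)&(T[:,0]<.04);print(T[m,1].min(),T[m,1].max())
E
python3 meas.py
```

```text
[ 0.5489099  -0.27117973  0.1068692 ] 1.7217538839378967
base (array([ 0.52913438, -0.1663106 ]), (0.09504862670898437, 0.06786746826171874), np.float64(-1.4133338314191946)) [[ 0.10665045 -0.00377989]]
(0.03, 0.015) (np.float64(293.9490012503406), np.float64(115.5351182530797)) [295.875 111.875   8.25 ] [ 0.54973236 -0.19053166] exp [ 0.54865318 -0.19358726]
(-0.03, -0.015) (np.float64(254.97516001039037), np.float64(34.009319167622806)) [255.875       33.875        8.80000019] [ 0.51028076 -0.13884229] exp [ 0.50961557 -0.13903393]
(0.03, -0.015) (np.float64(257.1538991086087), np.float64(115.81415234796962)) [254.375 118.875  10.5  ] [ 0.5170845  -0.20101452] exp [ 0.51902433 -0.19829164]
(-0.03, 0.015) (np.float64(294.44554836237745), np.float64(33.657891551126596)) [280.375       36.875        9.64999962] [ 0.52901069 -0.13813449] exp [ 0.53924442 -0.13432956]
cap x max [0.04492684 0.04781959]
-0.02934905005683188 0.02895325190792684
```

```bash
sed -i 's/R=rectw(w,(215,0,345,160),white,.027)/R=rectw(w,(215,0,345,160),lambda h,s,v:(v>VT)\&(s<70),.027)/; s/^from h import \*/from h import *\nimport sys\nVT=int(sys.argv[1])/' meas.py; python3 - <<'E'
import cv2
g=cv2.cvtColor(cv2.imread("pics/w10.png"),cv2.COLOR_BGR2GRAY)
print(g[60,210:350:3]);print(g[5:165:3,270])
E
python3 meas.py 165; python3 meas.py 180
python3 - <<'E'
import cv2
cv2.imwrite("pics/m6.png",cv2.resize(cv2.imread("pics/w10.png"),(800,600)))
E
```

```text
[156 156 157 157 159 159 150 104 161 162 149 196 195 195 196 194 195 195
 196 128 127 128 128 128 128 127 193 196 196 197 196 194 196 195 164 162
 105 154 133 157 159 159 158 154 152 151 151]
[154  74 138 187 195 195 194 194 195 196 195 169 127 128 129 129 185 130
 128 127 127 127 127 128 126 126 125 126 126 125 125 125 148 198 197 196
 196 196 197 196 197 196 157 158 135 156 146 149 149 148 149 149 150 148]
[ 0.54907286 -0.27104759  0.10694564] 1.7220064315422112
base (array([ 0.53134204, -0.16293922]), (0.088488525390625, 0.0619909912109375), np.float64(-1.3873407466792624)) [[ 0.10954567 -0.00124365]]
(0.03, 0.015) (np.float64(298.0677890081605), np.float64(111.48561709372112)) [295.875      112.375        8.69999981] [ 0.54991758 -0.19065263] exp [ 0.55156318 -0.18969937]
(-0.03, -0.015) (np.float64(257.2686189275901), np.float64(30.557391262125975)) [255.375  33.875   8.75 ] [ 0.50999511 -0.13865007] exp [ 0.51112091 -0.13617907]
(0.03, -0.015) none
(-0.03, 0.015) (np.float64(296.84045845202195), np.float64(29.102031322790026)) [286.375      35.875       5.8499999] [ 0.53351292 
[... 244 characters left out ...]
3177001953125), np.float64(-1.3799759577769732)) [[ 0.10917158 -0.00305348]]
(0.03, 0.015) (np.float64(296.02660152727356), np.float64(111.96434423973625)) [295.375      112.375        8.30000019] [ 0.54967455 -0.19059463] exp [ 0.55014501 -0.19019866]
(-0.03, -0.015) (np.float64(254.5657655922243), np.float64(31.464776941996405)) [255.875       33.875        9.35000038] [ 0.51050885 -0.13847521] exp [ 0.50930968 -0.13697766]
(0.03, -0.015) none
(-0.03, 0.015) (np.float64(294.09035160488025), np.float64(29.683453375902445)) [293.875      44.375       6.0999999] [ 0.54026123 -0.14133777] exp [ 0.53876515 -0.13128772]
cap x max [0.04522981 0.04798162]
-0.029255311515545893 0.028989967006233675
```

View pics/m6.png

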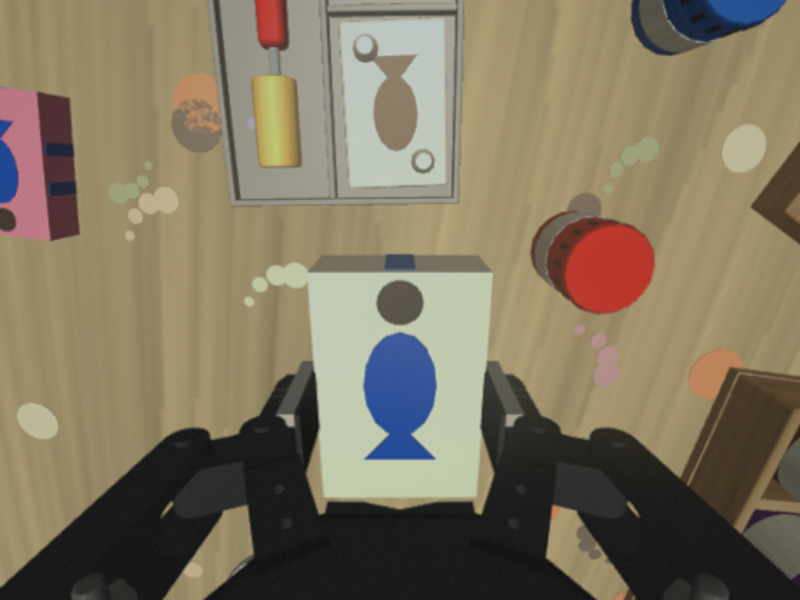

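The fish cap is held squarely. The base's keys sit at upper left (365,48) and lower right (422,160), so the cap's sockets will match them. Refining the base centre from its corners and keys:

```bash
python3 - <<'E'
from h import *
w=snap("wrist");p,y=yaw_pose();print(p,y)
g=cv2.cvtColor(w["color"],cv2.COLOR_RGB2GRAY)
c=np.array([(341,22),(446,18),(446,183),(351,187)],np.float32).reshape(-1,1,2)*.7
m=(g>178).astype(np.uint8)
c=onplane(w,c.reshape(-1,2),.027)[:,:2]
print("corners",c.round(4).tolist(),c.mean(0))
d=(c[0]+c[1]-c[2]-c[3])/2;print("len",np.linalg.norm(d),"yaw",np.arctan2(d[1],d[0]),"wid",np.linalg.norm((c[1]+c[2]-c[0]-c[3])/2))
k=onplane(w,[(255.5,33.8),(295.8,112.4)],.028)[:,:2];d=k[0]-k[1]
print("keys",k,k.mean(0),np.linalg.norm(d),"yaw",np.arctan2(d[1],d[0])-np.arctan2(15,30))
# row/col edges: scan subpixel transitions at 178 along long sides
L=[];Rr=[]
for v in range(40,106,4):
    r=g[v,225:330].astype(float);i=np.where(r>178)[0];L.append((225+i[0]-.5,v));Rr.append((225+i[-1]+.5,v))
for n,E in(("L",L),("R",Rr)):
    q=onplane(w,E,.027)[:,:2].astype(np.float32);f=cv2.fitLine(q,cv2.DIST_HUBER,0,.001,.001).ravel();print(n,f,np.arctan2(f[1],f[0]))
    ex=np.array([np.cos(1.76),np.sin(1.76)]);nn=np.array([-ex[1],ex[0]]);print(q@nn)
Tt=[];B=[]
for u in range(254,300,4):
    r=g[8:140,u].astype(float);i=np.where(r>178)[0];Tt.append((u,8+i[0]-.5));B.append((u,8+i[-1]+.5))
for n,E in(("T",Tt),("B",B)): q=onplane(w,E,.027)[:,:2];print(n,(q@ex).round(4))
E
```

```text
[ 0.54927232 -0.27110812  0.10708181] 1.7220000916256966
corners [[0.4952, -0.1263], [0.5507, -0.1159], [0.5663, -0.2009], [0.511, -0.2117]] [ 0.53079795 -0.16370968]
len 0.08660453591230634 yaw 1.7525117647134278 wid 0.05639154553888761
keys [[ 0.5097947  -0.13735491]
 [ 0.55041096 -0.19051028]] [ 0.53010283 -0.16393259] 0.06689674113434084 yaw 1.759615808744985
L [ 0.19563097 -0.9806776   0.5020579  -0.16834465] -1.3738955
[-0.46122695 -0.46101492 -0.46158975 -0.46137671 -0.46116185 -0.46174165
 -0.46152581 -0.46130815 -0.46108855 -0.46167442 -0.46145383 -0.46123129
 -0.4618226  -0.46159904 -0.4613735  -0.46114598 -0.46174389]
R [ 0.17854825 -0.9839312   0.5558761  -0.15190448] -1.3912855
[-0.51755815 -0.51752827 -0.51749856 -0.51746914 -0.51743995 -0.51741099
 -0.51738225 -0.51735374 -0.51732546 -0.51729747 -0.51726964 -0.51724208
 -0.51721467 -0.51718753 -0.51798155 -0.51713395 -0.51793428]
T [-0.2171 -0.2172 -0.2167 -0.2168 -0.2169 -0.2177 -0.2171 -0.2173 -0.2167
 -0.2175 -0.2176 -0.2177]
B [-0.3031 -0.3033 -0.3034 -0.3035 -0.3037 -0.3038 -0.3039 -0.3032 -0.3034
 -0.3035 -0.3036 -0.3037]
```

carry_out(series=[{"travel": [-0.152, 0.853, 0], "delta_rot": [0, 0, 0.076], "fingers": 1}, {"travel": [-0.152, 0.853, 0], "delta_rot": [0, 0, 0.076], "fingers": 1}, {"travel": [-0.152, 0.853, 0], "delta_rot": [0, 0, 0.076], "fingers": 1}, {"travel": [-0.152, 0.853, 0], "delta_rot": [0, 0, 0.076], "fingers": 1}, {"travel": [-0.152, 0.853, 0], "delta_rot": [0, 0, 0.076], "fingers": 1}])

```text
clock: 41.95
tcp_pos: [0.5299, -0.1637, 0.1074]
orientation: [0.0, 0.637, 0.771, 0.0]
wrist_force: [-0.7, 0.8, -2.0]
finger_gap: 0.0571
grip_force: 44.2
```

carry_out(series=[{"travel": [0, 0, -1], "delta_rot": [0, 0, 0], "fingers": 1}, {"travel": [0, 0, -1], "delta_rot": [0, 0, 0], "fingers": 1}, {"travel": [0, 0, -1], "delta_rot": [0, 0, 0], "fingers": 1}, {"travel": [0, 0, -0.4], "delta_rot": [0, 0, 0], "fingers": 1}, {"travel": [0, 0, 0], "delta_rot": [0, 0, 0], "fingers": 1}])

```text
clock: 42.58
tcp_pos: [0.5297, -0.1648, 0.0219]
orientation: [-0.001, 0.638, 0.77, -0.0]
wrist_force: [-1.2, 0.7, -2.7]
finger_gap: 0.0566
grip_force: 44.1
```

carry_out(series=[{"travel": [0, 0, -0.1], "delta_rot": [0, 0, 0], "fingers": 1}, {"travel": [0, 0, -0.1], "delta_rot": [0, 0, 0], "fingers": 1}, {"travel": [0, 0, -0.1], "delta_rot": [0, 0, 0], "fingers": 1}, {"travel": [0, 0, 0], "delta_rot": [0, 0, 0], "fingers": 1}])

```text
clock: 43.08
tcp_pos: [0.53, -0.1654, 0.0147]
orientation: [-0.0, 0.638, 0.77, 0.0]
wrist_force: [0.3, 1.1, -1.6]
finger_gap: 0.0569
grip_force: 44.2
```

carry_out(series=[{"travel": [0, 0.02, -0.08], "delta_rot": [0, 0, 0], "fingers": 1}, {"travel": [0, 0, -0.08], "delta_rot": [0, 0, 0], "fingers": 1}, {"travel": [0, 0, 0], "delta_rot": [0, 0, 0], "fingers": 1}])

```text
clock: 43.45
tcp_pos: [0.53, -0.1648, 0.0105]
orientation: [-0.0, 0.638, 0.77, -0.0]
wrist_force: [0.5, -0.2, -3.7]
finger_gap: 0.0571
grip_force: 44.2
```

carry_out(series=[{"travel": [0, 0, -0.08], "delta_rot": [0, 0, 0], "fingers": 1}, {"travel": [0, 0, 0], "delta_rot": [0, 0, 0], "fingers": 1}])

```text
clock: 43.7
tcp_pos: [0.53, -0.1649, 0.0085]
orientation: [-0.0, 0.638, 0.77, -0.0]
wrist_force: [-0.6, 0.7, -3.3]
finger_gap: 0.0569
grip_force: 44.2
```

carry_out(series=[{"travel": [0, 0, -0.06], "delta_rot": [0, 0, 0], "fingers": 1}, {"travel": [0, 0, 0], "delta_rot": [0, 0, 0], "fingers": 1}])

```text
clock: 43.95
tcp_pos: [0.5301, -0.1649, 0.0071]
orientation: [-0.0, 0.638, 0.77, 0.0]
wrist_force: [0.7, 0.2, -3.6]
finger_gap: 0.0568
grip_force: 44.2
```

carry_out(series=[{"travel": [0, 0, -0.06], "delta_rot": [0, 0, 0], "fingers": 1}, {"travel": [0, 0, 0], "delta_rot": [0, 0, 0], "fingers": 1}])

```text
clock: 44.2
tcp_pos: [0.53, -0.1649, 0.0056]
orientation: [-0.0, 0.638, 0.77, 0.0]
wrist_force: [0.2, -1.1, -3.0]
finger_gap: 0.0566
grip_force: 44.2
```

carry_out(series=[{"travel": [0, 0, -0.04], "delta_rot": [0, 0, 0], "fingers": 1}, {"travel": [0, 0, 0], "delta_rot": [0, 0, 0], "fingers": 1}])

```text
clock: 44.45
tcp_pos: [0.5302, -0.1649, 0.0052]
orientation: [0.0, 0.638, 0.77, 0.0]
wrist_force: [-2.1, 1.3, 2.4]
finger_gap: 0.0571
grip_force: 44.8
```

carry_out(series=[{"travel": [0, 0, 0], "delta_rot": [0, 0, 0], "fingers": 0.2}, {"travel": [0, 0, 0], "delta_rot": [0, 0, 0], "fingers": -1}, {"travel": [0, 0, 0], "delta_rot": [0, 0, 0], "fingers": -1}, {"travel": [0, 0, 0], "delta_rot": [0, 0, 0], "fingers": -1}, {"travel": [0, 0, 0.2], "delta_rot": [0, 0, 0], "fingers": -1}])

```text
clock: 45.08
tcp_pos: [0.5298, -0.1648, 0.0095]
orientation: [-0.0, 0.638, 0.77, -0.0]
wrist_force: [-0.2, -0.5, -0.2]
finger_gap: 0.0856
grip_force: 0.0
```

carry_out(series=[{"travel": [0, 0, 0.8], "delta_rot": [0, 0, 0], "fingers": -1}, {"travel": [0, 0, 1], "delta_rot": [0, 0, 0], "fingers": -1}, {"travel": [0, 0, 1], "delta_rot": [0, 0, 0], "fingers": -1}, {"travel": [0, 0, 1], "delta_rot": [0, 0, 0], "fingers": -1}, {"travel": [0, 0, 1], "delta_rot": [0, 0, 0], "fingers": -1}])

```text
clock: 45.7
tcp_pos: [0.5302, -0.1649, 0.1309]
orientation: [0.0, 0.638, 0.77, 0.0]
wrist_force: [-0.4, -0.3, -0.5]
finger_gap: 0.0857
grip_force: 0.0
```

carry_out(series=[{"travel": [0, 0, 0], "delta_rot": [0, 0, 0], "fingers": -1}, {"travel": [0, 0, 0], "delta_rot": [0, 0, 0], "fingers": -1}])

```text
clock: 45.95
tcp_pos: [0.5299, -0.1648, 0.1292]
orientation: [-0.0, 0.638, 0.77, -0.0]
wrist_force: [-0.9, -0.2, -0.9]
finger_gap: 0.0856
grip_force: 0.0
```

```bash
python3 - <<'E'
from h import *
from scipy.spatial.transform import Rotation as Ro
w=snap("wrist","w11");p,y=yaw_pose();print(p,y)
u,v=proj(w,[.53,-.164,.053])[0];print(u,v)
print("closed fish",rectw(w,(int(u-45),int(v-65),int(u+45),int(v+65)),lambda h,s,vv:(vv>170)&(s<70),.053))
g=cv2.cvtColor(w["color"],cv2.COLOR_RGB2GRAY)
# predicted paint bay centre; scan for dark wall edges along tray axes (points at z=.012 plane)
c0=np.array([.5141,-.0742]);R=np.array([[np.cos(.155),-np.sin(.155)],[np.sin(.155),np.cos(.155)]])
for n,d in(("x",(1,0)),("y",(0,1))):
  for off in(-.015,0,.015):
    s=np.arange(-.056,.057,.002);o=np.array([off*(n=="y"),off*(n=="x")])
    q=c0+(o+s[:,None]*np.array(d))@R.T
    uv=proj(w,np.c_[q,np.full(len(q),.012)])
    val=cv2.remap(g,uv[:,0].astype(np.float32)[None],uv[:,1].astype(np.float32)[None],cv2.INTER_LINEAR)[0]
    print(n,off,val.tolist())
c=dict(w);T=np.eye(4);yy=1.722;T[:3,:3]=Ro.from_quat([np.cos(yy/2),np.sin(yy/2),0,0]).as_matrix();T[:3,3]=[.5492,-.2711,.107];c["T"]=T@np.array(w["hand_eye"])
print("-y corners",onplane(c,np.array([(233,205),(458,203)])*.7,.012)[:,:2])
b=lambda h,s,v:(h>100)&(h<125)&(s>150)&(v>90)
u,v=proj(w,[.684,-.08,.062])[0];print("blue px",u,v)
E
```

```text
[ 0.52951056 -0.16462705  0.12873024] 1.7584683186202774
280.030689536119 204.00591746448447
closed fish (array([ 0.52992515, -0.1638676 ]), (0.087531787109375, 0.0585119384765625), np.float64(-1.3809357110995668))
x -0.015 [152, 152, 152, 153, 153, 153, 154, 153, 146, 135, 124, 155, 156, 156, 156, 155, 156, 155, 156, 155, 156, 155, 155, 156, 156, 156, 156, 157, 156, 156, 156, 156, 156, 155, 155, 155, 155, 154, 154, 154, 155, 153, 153, 153, 153, 152, 110, 144, 138, 144, 147, 147, 147, 146, 148, 150, 152]
x 0 [160, 159, 154, 153, 154, 154, 155, 140, 146, 133, 139, 156, 157, 157, 157, 157, 157, 156, 157, 157, 157, 157, 158, 157, 158, 157, 157, 157, 157, 157, 158, 158, 157, 158, 158, 157, 156, 156, 156, 157, 156, 155, 155, 155, 155, 154, 111, 145, 145, 144, 143, 145, 146, 146, 144, 146, 147]
x 0.015 [153, 155, 155, 155, 156, 155, 156, 144, 147, 129, 134, 157, 158, 157, 158, 158, 159, 159, 158, 159, 159, 159, 160, 159, 159, 160, 160, 160, 160, 159, 159, 159, 159, 159, 159, 158, 158, 158, 158, 157, 158, 156, 158, 156, 157, 154, 108, 149, 136, 141, 142, 141, 143, 144, 143, 145, 145]
y -0.0
[... 280 characters left out ...]
43, 143]
y 0 [96, 189, 150, 71, 69, 102, 153, 153, 154, 134, 151, 123, 155, 155, 154, 155, 156, 155, 155, 156, 156, 156, 156, 156, 157, 157, 157, 158, 157, 158, 158, 158, 159, 159, 159, 160, 159, 160, 160, 160, 161, 160, 161, 162, 161, 161, 161, 162, 104, 123, 150, 142, 148, 147, 147, 146, 147]
y 0.015 [192, 192, 174, 111, 107, 127, 152, 152, 152, 132, 155, 130, 152, 153, 153, 154, 154, 154, 155, 155, 154, 155, 155, 155, 155, 156, 156, 157, 157, 158, 158, 157, 158, 158, 159, 158, 159, 159, 158, 160, 160, 160, 159, 159, 160, 160, 161, 161, 118, 118, 157, 141, 144, 145, 144, 145, 144]
-y corners [[ 0.43585995 -0.23497287]
 [ 0.5777908  -0.21238822]]
blue px 481.08565492591435 145.4903206049663
```

carry_out(series=[{"travel": [0.89, 0.483, 0.16], "delta_rot": [0, 0, -0.05], "fingers": -1}, {"travel": [0.89, 0.483, 0.16], "delta_rot": [0, 0, -0.05], "fingers": -1}, {"travel": [0.89, 0.483, 0.16], "delta_rot": [0, 0, -0.05], "fingers": -1}, {"travel": [0.89, 0.483, 0.16], "delta_rot": [0, 0, -0.05], "fingers": -1}, {"travel": [0.89, 0.483, 0.16], "delta_rot": [0, 0, -0.05], "fingers": -1}])

```text
clock: 46.62
tcp_pos: [0.6413, -0.1039, 0.1481]
orientation: [-0.001, 0.647, 0.762, -0.001]
wrist_force: [-0.6, 0.3, -0.0]
finger_gap: 0.0853
grip_force: 0.0
```

carry_out(series=[{"travel": [0.89, 0.483, 0.16], "delta_rot": [0, 0, -0.05], "fingers": -1}, {"travel": [0.89, 0.483, 0.16], "delta_rot": [0, 0, -0.05], "fingers": -1}, {"travel": [0, 0, 0], "delta_rot": [0, 0, 0], "fingers": -1}, {"travel": [0, 0, 0], "delta_rot": [0, 0, 0], "fingers": -1}])

```text
clock: 47.12
tcp_pos: [0.6848, -0.0805, 0.1564]
orientation: [-0.001, 0.651, 0.759, -0.001]
wrist_force: [-0.3, 0.2, -0.3]
finger_gap: 0.0855
grip_force: 0.0
```

```bash
python3 - <<'E'
from h import *
w=snap("wrist","w12");t=snap("top");p,y=yaw_pose();print(p,y)
u,v=proj(w,[.684,-.08,.062])[0];print(u,v)
hsv=cv2.cvtColor(w["color"],cv2.COLOR_RGB2HSV);print(hsv[int(v),int(u)],[hsv[int(v)+k,int(u)].tolist() for k in range(-45,46,6)])
f=lambda V:(lambda h,s,v:(h>100)&(h<125)&(s>130)&(v>V))
for V in(90,130,150):
    try:
        b=blob(w["color"],(int(u-60),int(v-60),int(u+60),int(v+60)),f(V))
        a=cv2.minEnclosingCircle(b.astype(np.float32));e=cv2.fitEllipse(b);print(V,a,e,onplane(w,[a[0],e[0]],.062)[:,:2].tolist())
    except Exception as ex: print(V,ex)
b=cv2.fitEllipse(blob(t["color"],(292,125,324,162),f(90)));print(b,tri(w,a[0],t,b[0]))
E
```

```text
[ 0.6848048  -0.08083854  0.15707446] 1.7228521347732852
279.1860572919641 198.59950843670035
[109 150 160] [[22, 81, 158], [21, 80, 156], [24, 44, 117], [112, 84, 88], [109, 146, 162], [109, 146, 162], [109, 146, 162], [109, 150, 162], [109, 148, 160], [109, 149, 161], [109, 151, 159], [109, 152, 159], [22, 82, 162], [22, 81, 164], [22, 82, 164], [33, 58, 168]]
90 ((279.21429443359375, 198.0), 25.501689910888672) ((279.1867980957031, 197.76170349121094), (48.00013732910156, 50.213069915771484), 91.8525390625) [[0.6839359766424018, -0.07940484548949643], [0.6838738788131467, -0.07917417666147653]]
130 ((279.10125732421875, 198.01266479492188), 25.39841079711914) ((279.1387634277344, 197.81735229492188), (47.912899017333984, 50.09425354003906), 93.0490493774414) [[0.6838308054056574, -0.07943391766909678], [0.6838367985903034, -0.07923602639116945]]
150 ((279.2244873046875, 198.0), 24.95658302307129) ((279.1195068359375, 197.99667358398438), (46.740875244140625, 48.99854278564453), 92.00686645507812) [[0.6839456329192655, -0.07940334909888079], [0.6838456758154241, -0.0794154838438561]]Traceback (most recent call last):
  File "<stdin>", line 11, in <module>
  File "h.py", line 34, in blob
    return max(cs,key=cv2.contourArea).reshape(-1,2)+[u0,v0]
           ~~~^^^^^^^^^^^^^^^^^^^^^^^^
ValueError: max() iterable argument is empty
```

carry_out(series=[{"travel": [-0.04, 0.06, -1], "delta_rot": [0, 0, 0], "fingers": -1}, {"travel": [0, 0, -1], "delta_rot": [0, 0, 0], "fingers": -1}, {"travel": [0, 0, -1], "delta_rot": [0, 0, 0], "fingers": -1}, {"travel": [0, 0, -1], "delta_rot": [0, 0, 0], "fingers": -1}, {"travel": [0, 0, -1], "delta_rot": [0, 0, 0], "fingers": -1}])

```text
clock: 47.85
tcp_pos: [0.6841, -0.0795, 0.0322]
orientation: [0.0, 0.651, 0.759, -0.0]
wrist_force: [0.2, -0.8, 0.5]
finger_gap: 0.0854
grip_force: 0.0
```

carry_out(series=[{"travel": [0, 0, -0.6], "delta_rot": [0, 0, 0], "fingers": -1}, {"travel": [0, 0, -0.4], "delta_rot": [0, 0, 0], "fingers": -1}, {"travel": [0, 0, -0.2], "delta_rot": [0, 0, 0], "fingers": -1}, {"travel": [0, 0, 0], "delta_rot": [0, 0, 0], "fingers": -1}])

```text
clock: 48.35
tcp_pos: [0.6851, -0.079, 0.003]
orientation: [0.0, 0.651, 0.759, 0.0]
wrist_force: [0.5, -0.3, 0.5]
finger_gap: 0.0855
grip_force: 0.0
```

carry_out(series=[{"travel": [0, 0, 0], "delta_rot": [0, 0, 0], "fingers": 1}, {"travel": [0, 0, 0], "delta_rot": [0, 0, 0], "fingers": 1}, {"travel": [0, 0, 0], "delta_rot": [0, 0, 0], "fingers": 1}, {"travel": [0, 0, 0], "delta_rot": [0, 0, 0], "fingers": 1}], squeeze=35)

```text
clock: 48.85
tcp_pos: [0.6856, -0.079, 0.0037]
orientation: [0.001, 0.651, 0.759, 0.0]
wrist_force: [0.2, 1.0, 5.3]
finger_gap: 0.0507
grip_force: 37.1
```

carry_out(series=[{"travel": [0, 0, 0.6], "delta_rot": [0, 0, 0], "fingers": 1}, {"travel": [0, 0, 1], "delta_rot": [0, 0, 0], "fingers": 1}, {"travel": [0, 0, 1], "delta_rot": [0, 0, 0], "fingers": 1}, {"travel": [0, 0, 1], "delta_rot": [0, 0, 0], "fingers": 1}, {"travel": [0, 0, 1], "delta_rot": [0, 0, 0], "fingers": 1}])

```text
clock: 49.48
tcp_pos: [0.6846, -0.0788, 0.1188]
orientation: [-0.0, 0.651, 0.759, -0.0]
wrist_force: [0.5, -0.7, -1.5]
finger_gap: 0.0509
grip_force: 36.8
```

carry_out(series=[{"travel": [-0.977, 0.043, 0], "delta_rot": [0, 0, 0], "fingers": 1}, {"travel": [-0.977, 0.043, 0], "delta_rot": [0, 0, 0], "fingers": 1}, {"travel": [-0.977, 0.043, 0], "delta_rot": [0, 0, 0], "fingers": 1}, {"travel": [-0.977, 0.043, 0], "delta_rot": [0, 0, 0], "fingers": 1}, {"travel": [-0.977, 0.043, 0], "delta_rot": [0, 0, 0], "fingers": 1}])

```text
clock: 50.1
tcp_pos: [0.5618, -0.0734, 0.1181]
orientation: [-0.0, 0.651, 0.759, 0.0]
wrist_force: [-0.6, 0.8, -0.4]
finger_gap: 0.0501
grip_force: 36.9
```

carry_out(series=[{"travel": [-0.977, 0.043, 0], "delta_rot": [0, 0, 0], "fingers": 1}, {"travel": [-0.977, 0.043, 0], "delta_rot": [0, 0, 0], "fingers": 1}, {"travel": [0, 0, 0], "delta_rot": [0, 0, 0], "fingers": 1}])

```text
clock: 50.48
tcp_pos: [0.5123, -0.071, 0.1182]
orientation: [-0.0, 0.651, 0.759, -0.0]
wrist_force: [0.3, -0.2, -0.2]
finger_gap: 0.0509
grip_force: 36.9
```

carry_out(series=[{"travel": [0, 0, -1], "delta_rot": [0, 0, 0], "fingers": 1}, {"travel": [0, 0, -1], "delta_rot": [0, 0, 0], "fingers": 1}, {"travel": [0, 0, -1], "delta_rot": [0, 0, 0], "fingers": 1}, {"travel": [0, 0, -0.8], "delta_rot": [0, 0, 0], "fingers": 1}, {"travel": [0, 0, -0.4], "delta_rot": [0, 0, 0], "fingers": 1}])

```text
clock: 51.1
tcp_pos: [0.5143, -0.0713, 0.0118]
orientation: [-0.0, 0.651, 0.759, -0.0]
wrist_force: [0.9, -0.8, -1.4]
finger_gap: 0.0506
grip_force: 36.9
```

carry_out(series=[{"travel": [0, 0, -0.1], "delta_rot": [0, 0, 0], "fingers": 1}, {"travel": [0, 0, -0.1], "delta_rot": [0, 0, 0], "fingers": 1}, {"travel": [0, 0, 0], "delta_rot": [0, 0, 0], "fingers": 1}])

```text
clock: 51.48
tcp_pos: [0.5145, -0.0715, 0.0083]
orientation: [0.001, 0.651, 0.759, 0.0]
wrist_force: [-0.3, 0.2, -1.4]
finger_gap: 0.0508
grip_force: 36.9
```

carry_out(series=[{"travel": [0, 0, -0.04], "delta_rot": [0, 0, 0], "fingers": 1}, {"travel": [0, 0, 0], "delta_rot": [0, 0, 0], "fingers": 1}])

```text
clock: 51.72
tcp_pos: [0.5141, -0.0714, 0.007]
orientation: [0.0, 0.651, 0.759, 0.0]
wrist_force: [0.2, -0.0, -1.3]
finger_gap: 0.0508
grip_force: 36.9
```

carry_out(series=[{"travel": [0, 0, -0.04], "delta_rot": [0, 0, 0], "fingers": 1}, {"travel": [0, 0, 0], "delta_rot": [0, 0, 0], "fingers": 1}])

```text
clock: 51.98
tcp_pos: [0.5142, -0.0715, 0.0067]
orientation: [0.0, 0.651, 0.759, 0.0]
wrist_force: [-1.6, 0.2, 6.2]
finger_gap: 0.0503
grip_force: 37.6
```

carry_out(series=[{"travel": [0, 0, 0], "delta_rot": [0, 0, 0], "fingers": 0}, {"travel": [0, 0, 0], "delta_rot": [0, 0, 0], "fingers": -1}, {"travel": [0, 0, 0], "delta_rot": [0, 0, 0], "fingers": -1}, {"travel": [0, 0, 0], "delta_rot": [0, 0, 0], "fingers": -1}, {"travel": [0, 0, 0.4], "delta_rot": [0, 0, 0], "fingers": -1}])

```text
clock: 52.6
tcp_pos: [0.5131, -0.0711, 0.0153]
orientation: [-0.001, 0.651, 0.759, -0.0]
wrist_force: [0.1, 0.4, 0.5]
finger_gap: 0.0853
grip_force: 0.0
```

carry_out(series=[{"travel": [0, 0, 1], "delta_rot": [0, 0, 0], "fingers": -1}, {"travel": [0, 0, 1], "delta_rot": [0, 0, 0], "fingers": -1}, {"travel": [0, 0, 1], "delta_rot": [0, 0, 0], "fingers": -1}, {"travel": [0, 0, 1], "delta_rot": [0, 0, 0], "fingers": -1}, {"travel": [0, 0, 1], "delta_rot": [0, 0, 0], "fingers": -1}])

```text
clock: 53.22
tcp_pos: [0.514, -0.0714, 0.1423]
orientation: [0.0, 0.651, 0.759, 0.0]
wrist_force: [0.4, 0.4, 0.4]
finger_gap: 0.0851
grip_force: 0.0
```

carry_out(series=[{"travel": [-0.3, -1, 0.4], "delta_rot": [0, 0, 0], "fingers": -1}, {"travel": [-0.3, -1, 0.4], "delta_rot": [0, 0, 0], "fingers": -1}, {"travel": [-0.3, -1, 0.4], "delta_rot": [0, 0, 0], "fingers": -1}, {"travel": [-0.3, -1, 0.4], "delta_rot": [0, 0, 0], "fingers": -1}, {"travel": [-0.3, -1, 0.4], "delta_rot": [0, 0, 0], "fingers": -1}])

```text
clock: 53.85
tcp_pos: [0.4762, -0.1972, 0.1918]
orientation: [0.0, 0.651, 0.759, 0.0]
wrist_force: [1.2, 0.6, -0.2]
finger_gap: 0.0855
grip_force: 0.0
```

carry_out(series=[{"travel": [-0.3, -1, 0], "delta_rot": [0, 0, 0], "fingers": -1}, {"travel": [-0.3, -1, 0], "delta_rot": [0, 0, 0], "fingers": -1}, {"travel": [-0.3, -1, 0], "delta_rot": [0, 0, 0], "fingers": -1}, {"travel": [-0.3, -1, 0], "delta_rot": [0, 0, 0], "fingers": -1}, {"travel": [0, 0, 0], "delta_rot": [0, 0, 0], "fingers": -1}])

```text
clock: 54.48
tcp_pos: [0.446, -0.2978, 0.1912]
orientation: [0.0, 0.652, 0.758, -0.0]
wrist_force: [0.0, 0.1, 0.0]
finger_gap: 0.0856
grip_force: 0.0
```

```bash
python3 - <<'E'
from h import *
t=snap("top","topf")
def B(roi,f):
    try:
        b=blob(t["color"],roi,f);return cv2.minAreaRect(b.astype(np.float32))
    except Exception as e: return None
y=B((185,185,265,260),lambda h,s,v:(h>20)&(h<35)&(s>130)&(v>120));print("yellow lid",y,y and onplane(t,[y[0]],.065))
for r in((270,180,375,260),):
    b=B(r,lambda h,s,v:(h>100)&(h<125)&(s>110)&(v>70));print("blue",b,b and onplane(t,[b[0]],.065))
r=B((345,135,390,175),lambda h,s,v:((h<8)|(h>172))&(s>130)&(v>90));print("red",r,r and onplane(t,[r[0]],.062))
print(yaw_pose(),env.get_state()["clock"])
for n,P in(("star",[.5206,.0868,.053]),("fish",[.53,-.164,.053])):
    u,v=proj(t,P)[0].astype(int);q=B((u-28,v-24,u+28,v+24),lambda h,s,v:(s<60)&(v>150));print(n,(u,v),q,q and onplane(t,[q[0]],.053))
E
```

```text
yellow lid ((203.5, 204.5), (19.0, 19.0), 90.0) [[0.51889077 0.17431688 0.065     ]]
blue ((302.5, 208.5), (19.0, 19.0), 90.0) [[ 0.5161792  -0.07262593  0.065     ]]
red ((366.5, 154.0), (18.0, 19.0), 90.0) [[ 0.66014879 -0.23241667  0.062     ]]
(array([ 0.44620784, -0.29677622,  0.19110841]), np.float64(1.7219174794673788)) 54.525
star (np.int64(238), np.int64(205)) ((239.0, 205.0), (22.0, 34.0), 90.0) [[0.52127484 0.08635155 0.053     ]]
fish (np.int64(338), np.int64(204)) ((338.6756896972656, 204.05404663085938), (22.35826301574707, 34.19498825073242), 80.53767395019531) [[ 0.53118714 -0.16448757  0.053     ]]
```

Both pots are in their bays, both moulds are shut and the red pot hasn't moved. Handing in.

```bash
python3 -c "
from workcell import env
print(env.hand_in())"
```

```text
the job is handed in; nothing more can be done
None
```

I handed the job in at about 55 s with both kits made up: both moulds closed, the yellow and blue pots in their bays, the brush in its slot, and the red pot and look-alikes untouched; no result came back from the judge.

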